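# Turn the resin coasters on the UV curing plate

### The job

The cast coasters on the UV curing plate need their other side cured, and they are still tacky, so neither the fingers nor any other part of the robot may touch them. First slide the lamp right down to off (red end), then turn every coaster over with the turner so that it lies flat on the mat, white back up. Then lay the turner back as it was, handle in the white rest and blade flat on the desk, and last slide the lamp all the way up to full (violet end); leave the mug, tablet and notebook where they are.

Things in the scene. Friction and masses are not known exactly. Their poses are not given: they have to be found in the camera images.
- coaster1: round cast resin coaster, 80 mm across, 9 mm thick, both edges bevelled (5.5 mm wide, 3 mm high), 50 to 80 g, slick on the blade (friction 0.28; about 1 on the mat). Two or three of the three are present, side by side on the mat, blue face up at first. Origin: centre of its white face; z points out of its blue face: up at first, down once turned over.
- coaster2: round cast resin coaster, 80 mm across, 9 mm thick, both edges bevelled (5.5 mm wide, 3 mm high), 50 to 80 g, slick on the blade (friction 0.28; about 1 on the mat). Two or three of the three are present, side by side on the mat, blue face up at first. Origin: centre of its white face; z points out of its blue face: up at first, down once turned over.
- coaster3: round cast resin coaster, 80 mm across, 9 mm thick, both edges bevelled (5.5 mm wide, 3 mm high), 50 to 80 g, slick on the blade (friction 0.28; about 1 on the mat). Two or three of the three are present, side by side on the mat, blue face up at first. Origin: centre of its white face; z points out of its blue face: up at first, down once turned over.
- turner: turner (spatula), 262 mm long, 190 g: flat slick steel blade 80 mm long (x -40 to 40) by 66 mm wide (y) by 1.6 mm thick, cranked neck behind it, wooden handle. Origin: centre of the blade's underside; x points to the blade's tip, z up. At the start it lies level, blade on the desk and handle in the rest.
- turner_grip (a point): where to grip the turner: centre of its flat-sided handle, 135 mm behind the blade's centre and 58 mm above the blade's underside, near the neck end. The handle is 16 mm wide (y), 22 mm high, x from -222 to -92 mm in the turner's frame.
- turner_seat (a point): underside of the handle, 195 mm behind the blade's centre, 47 mm above the blade's underside: this point sits on rest_seat when the turner is put back.
- turner_rest: white ceramic rest fixed to the desk, foot 34 by 80 mm, 56 mm high: an upright notch, open to the top and along x, floor 47 mm above the desk, 28 mm wide (y) between two cheeks 9 mm high, 26 mm long (x). Origin: centre of its underside; x points towards the turner's blade.
- rest_seat (a point): centre of the notch's floor in the rest, 47 mm above the desk.
- uv_plate: UV curing plate, white low box 380 (x) by 320 (y) mm fixed on the desk. Origin: centre of its underside; z up. Grippy pale silicone mat on top (x -180 to 180, y -159 to 101 mm), its top 30 mm up, lit from below. A rim to 38 mm along the +x end (10 mm wide), none along -x and -y; along +y a black control strip (y 102 to 160 mm), top 45 mm up, carries the lamp slide.
- lamp_slide (a joint): lamp slide on the control strip, orange grip 26 (x) by 14 (y) by 28 mm high, moves along the plate's x axis: 0 m = off, at the stop by the red mark (the -x end); 0.08 m = full, at the stop by the violet mark (the +x end). About 1.5 N moves it and it stays where it is left.
- slide_grip (a point): where to grip the orange slide: on its axis, 6 mm below its top, 22 mm above the control strip; pinch it across y from above. Moves with the slide.
- mug: red mug, 82 mm across, 95 mm high; origin: centre of its underside. Leave it alone.
- tablet: tablet lying flat, 172 by 245 by 7 mm; origin: centre of its underside. Leave it alone.
- notebook: closed notebook, 145 by 205 by 16 mm; origin: centre of its underside. Leave it alone.
Not all that is in view belongs to the job. What is shaped like the coaster3 but pink or yellow is not meant.

How it is judged:
By the outcome, as a careful person would: the job done as asked, in the order asked, and still so for the second after the job is handed in, with the robot touching nothing.
Of coaster1, coaster2, coaster3 only 2 to 3 are there at a start; the rules pass over those that are not, and their reading is None.
At some moment in a run one of coaster1, coaster2, coaster3 may be knocked a few centimetres aside while the robot is not near it.
It also fails if it takes over 210 s, if anything falls off the work surface, if the arm or the gripper's body presses on something with over 40 N, if the wrist force passes 120 N, or if a joint passes its speed limit or range.

### The arm

A 6-joint arm with a two-finger parallel gripper is mounted at the origin on the work surface. World frame = base frame: x ahead of the robot, y to its left, z up, the work surface at z = 0. Lengths are in m, angles in degrees, forces in N, time in s.
With the tool pointing down it reaches from about 0.35 to 0.875 m from the base axis. Payload 4.2 kg.
Tool frame: the origin (TCP) lies between the finger pads; the fingertips stand 14 mm ahead of it and the grasp point (between the pads) lies 5 mm behind it; z points along the fingers, y is the line along which they close (so a half turn about z gives the same grasp; the last joint's range is limited). The gripper opens to 87 mm and grips with 3 to 60 N. Pads are 19 mm wide; open, the fingers measure 117 mm over their backs; the gripper's body (75 mm by 190 mm) begins 51 mm behind the grasp point.
Start: joints at [87.296, 22.042, 0.453, 0, -68.411, -14.817], TCP at [0.188, 0.596, 0.237] pointing down, gripper open.
Joint ranges: [-179.83, 179.83], [-69.29, 118.12], [-61.27, 80.66], [-181.25, 117.63], [-171.15, -9.14], [-177.46, 177.46]. Speed limits (degrees/s): [159.86, 159.86, 180, 180, 180, 180].

### API

Orientations are given as a 3x3 rotation matrix whose columns are the frame's x, y, z axes.
In Python, from station import * gives the robot as it stands. The module is installed in compiled form; this text tells all that it offers.
- The arm moves only by the tool play_rows, never from a script. Its argument "steps" is a list of rows, each an object of numbers: "ax", "ay", "az": the turn, a rotation vector about the tool's x, y, z in degrees; "dx", "dy", "dz": the shift along the tool's x, y, z in mm; "claw": the finger opening in mm, from 0 to 87. A call has 1 to 20 rows; each row shifts and turns the commanded pose from where the row before left it, along the tool's axes as they then stand; what a row does not reach is not made up. A row lasts 1/10 s, in which the tool goes at most 50 mm and 8.59 degrees, less where a joint would pass 70% of its speed; a pose out of reach is approached as far as the arm can. A call with a gripper value outside its range is refused whole. The fingers move at their own pace and stop on an object; the grip force is fixed at half the most. Time passes only in rows, so rows that do not move let the fingers close. It gives the time, the measured TCP pose, the force, the opening and the grip force at its end, in the units of the state.
- sense(): the state, without advancing time (a new reading comes with each control period).
- capture(name): name is "scene" or "top" or "wrist"; returns a dict with "frame" (400x640x3 uint8, blue, green, red), "range_z" (400x640 float32, m along the optical axis (not along the pixel's ray), 0 where there is no reading), "fx", "fy", "cx", "cy" (pixels), "xyz" and "rotation" of the camera in the world. Camera axes: x right, y down, z forward; pixel columns grow to the right and rows downward; lengths in m; the calibration is good to about 2 mm. A picture is of the moment at which its call begins.
- finish_job(): hands the job in; it is judged then, once.
The state is a dict: "time_s": time; "joints": joint angles; "joint_velocities": joint speeds; "effort": joint torques, N m; "tcp_pos": TCP position; "ee_rot": TCP orientation; "wrist_force": force on the tool from outside, world axes, zero at the start; "moment": the same for the moment, N m; "gripper_width": opening from 0.0 (shut) to 1.0 (fully open); "gripper_force": force on a finger pad.
Only numpy, scipy, OpenCV 4.12 (cv2) and the standard library are available. Lean on these libraries where they do the work, as an engineer would, in place of code of your own. Each camera call takes 0.05 s, during which the arm holds its last target. There are 200 camera calls.

## Working session

There is one attempt and no reset: what is moved stays moved. The work goes in short steps, Python scripts to look and compute and a tool call to move; the robot and the scene stay as the last step left them, time stands still between calls to the robot, and variables do not carry over. Pictures are saved under pics/ and viewed, at most 14 in all, crops included, and the job is handed in when it is done.

Besides the shell and the picture viewer there is one more tool, called as a command line: name --argument value ..., lists and objects as JSON in quotes. play_rows: Moves the arm, as the interface text tells. Its arguments: {"type":"object","properties":{"steps":{"type":"array"}},"required":["steps"]}

```bash
mkdir -p pics; cat > h.py <<'E'
from station import *
import numpy as np, cv2
def snap(n,f):
    c=capture(n); cv2.imwrite('pics/'+f+'.png',c['frame']); np.savez('pics/'+f+'.npz',**c); return c
def pt(c,u,v,z=None):
    K=np.array([(u-c['cx'])/c['fx'],(v-c['cy'])/c['fy'],1.0]); R=np.array(c['rotation']);t=np.array(c['xyz'])
    if z is None: return R@(K*c['range_z'][int(v),int(u)])+t
    d=R@K; return t+d*(z-t[2])/d[2]
E
python3 - <<'E'
from h import *
s=sense(); print(s)
for n in ['top','scene']:
    c=snap(n,n+'0'); print(n,c['xyz'],np.round(c['rotation'],3),c['fx'])
E
```

```text
{'time_s': 0.0, 'joints': array([ 8.72974580e+01,  2.20906988e+01,  3.79053636e-01, -2.99815589e-02,
       -6.84097355e+01, -1.48164447e+01]), 'joint_velocities': array([ 0.02875395,  0.06468477,  0.02173588,  0.04338241, -0.05361212,
        0.05644656]), 'effort': array([-1.43306097e-03, -3.90666175e+01,  1.87411469e+01,  4.21997845e+00,
        1.10638904e-02, -1.85866861e-04]), 'tcp_pos': array([0.18794361, 0.59547064, 0.23545269]), 'ee_rot': array([[ 9.53559137e-01, -3.01205295e-01, -5.85908356e-04],
       [-3.01205856e-01, -9.53556842e-01, -2.09314561e-03],
       [ 7.17696179e-05,  2.17241715e-03, -9.99997638e-01]]), 'wrist_force': array([0.559215  , 0.84490973, 0.21406601]), 'moment': array([-0.02251394, -0.01686459,  0.00057913]), 'gripper_force': 0.0, 'gripper_width': 0.9985563649525894}
top [0.35766908 0.05907618 0.99381431] [[ 0.012 -0.986  0.166]
 [-1.    -0.008  0.025]
 [-0.023 -0.166 -0.986]] 361.96675599965977
scene [1.09845119 0.72089495 0.8321093 ] [[-0.733  0.452 -0.509]
 [ 0.68   0.471 -0.562]
 [-0.015 -0.758 -0.652]] 398.48157502000345
```

View pics/top0.png

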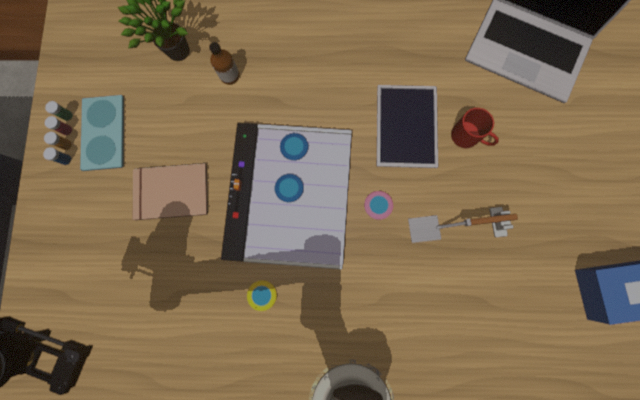

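View pics/scene0.png

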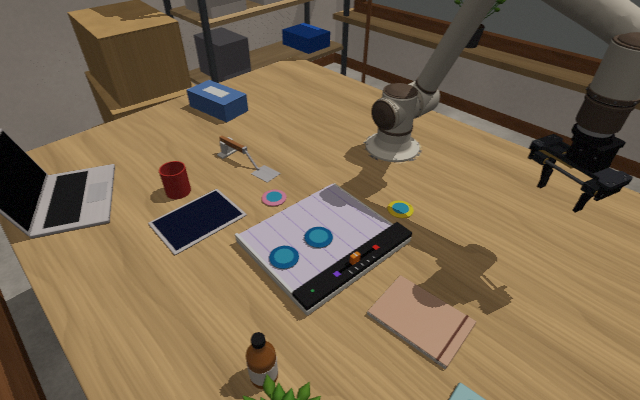

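The top view shows two blue coasters on the plate at (294,147) and (289,188). The lookalikes off the plate are pink at (378,205) and yellow at (262,296). The turner blade is at (425,229), its rest at (500,222) and the orange slide at (236,184), with red mark (236,214) and violet mark (241,164).

```bash
python3 - <<'E'
from h import *
c=dict(np.load('pics/top0.npz'))
for n,u,v,z in [('c1',294,147,.039),('c2',289,188,.039),('pink',378,205,.009),('yel',262,296,.009),('slide',236,184,.073),('red',236,214,.045),('vio',241,164,.045),('pl TL',257,125,.03),('TR',352,129,.03),('BR',342,267,.03),('BL',245,262,.03),('blade',425,229,.002),('tip',410,230,.002),('rest',500,222,.05),('hend',517,216,.069),('neck',467,223,.06),('mug',473,128,.09),('tabTL',377,86,.007),('tabBR',437,166,.007)]:
    print(n,np.round(pt(c,u,v,z),3),np.round(pt(c,u,v),3))
im=c['frame']
a=cv2.resize(im[110:280,215:360],None,fx=4,fy=4,interpolation=cv2.INTER_CUBIC)[:600]
b=cv2.resize(im[190:260,400:530],None,fx=6,fy=6,interpolation=cv2.INTER_CUBIC)
cv2.imwrite('pics/cropb.png',b)
w=snap('wrist','w0');print(w['xyz'],np.round(w['rotation'],4),w['fx'],w['cx'],w['cy'])
E
```

```text
c1 [0.667 0.16  0.039] [0.666 0.16  0.041]
c2 [0.552 0.171 0.039] [0.552 0.171 0.039]
pink [ 0.512 -0.072  0.009] [ 0.512 -0.072  0.009]
yel [0.265 0.238 0.009] [0.266 0.238 0.011]
slide [0.555 0.306 0.073] [0.555 0.306 0.072]
red [0.479 0.309 0.045] [0.479 0.31  0.042]
vio [0.616 0.303 0.045] [0.616 0.303 0.044]
pl TL [0.734 0.267 0.03 ] [0.729 0.264 0.043]
TR [0.723 0.    0.03 ] [ 0.735 -0.001 -0.001]
BR [0.344 0.027 0.03 ] [0.344 0.027 0.023]
BL [0.354 0.283 0.03 ] [ 0.354  0.29  -0.002]
blade [ 0.448 -0.199  0.002] [ 0.448 -0.2    0.001]
tip [ 0.445 -0.159  0.002] [ 0.445 -0.159  0.003]
rest [ 0.464 -0.381  0.05 ] [ 0.465 -0.385  0.04 ]
hend [ 0.478 -0.415  0.069] [ 0.478 -0.417  0.066]
neck [ 0.46  -0.292  0.06 ] [ 0.459 -0.289  0.068]
mug [ 0.704 -0.309  0.09 ] [ 0.738 -0.345  0.002]
tabTL [ 0.863 -0.074  0.007] [ 0.865 -0.074  0.003]
tabBR [ 0.624 -0.237  0.007] [ 0.624 -0.238  0.006]
[0.26228009 0.57163259 0.38315694] [[-3.000e-01 -9.139e-01 -2.735e-01]
 [-9.539e-01  2.876e-01  8.560e-02]
 [ 4.000e-04  2.866e-01 -9.580e-01]] 282.00935369111784 320.71568333086753 196.9554765586418
```

```bash
cat >> h.py <<'E'
from scipy.spatial.transform import Rotation as Ro
def Rt(yaw,tilt=0):
    """tool: x along yaw dir, z down; tilt = turn about tool y (deg)"""
    a=np.radians(yaw); x=np.array([np.cos(a),np.sin(a),0]); z=np.array([0,0,-1.]); 
    return np.c_[x,np.cross(z,x),z]@Ro.from_euler('y',tilt,degrees=True).as_matrix()
def go(p,R=None,s=None):
    s=s or sense(); R0=s['ee_rot']; d=R0.T@(np.array(p)-s['tcp_pos'])*1000
    r=np.zeros(3) if R is None else Ro.from_matrix(R0.T@R).as_rotvec(degrees=True)
    print('t',round(s['time_s'],1),'shift',d.round(1),np.linalg.norm(d).round(),'rot',r.round(2),'F',np.round(s['wrist_force'],1))
E
python3 - <<'E'
from h import *
go([.50,.30,.25],Rt(-3))
E
```

```text
t 0.1 shift [386.5 187.9 -13.9] 430.0 rot [ 9.000e-02  1.000e-02 -1.453e+01] F [-1.1 -1.   0.3]
```

View pics/cropb.png

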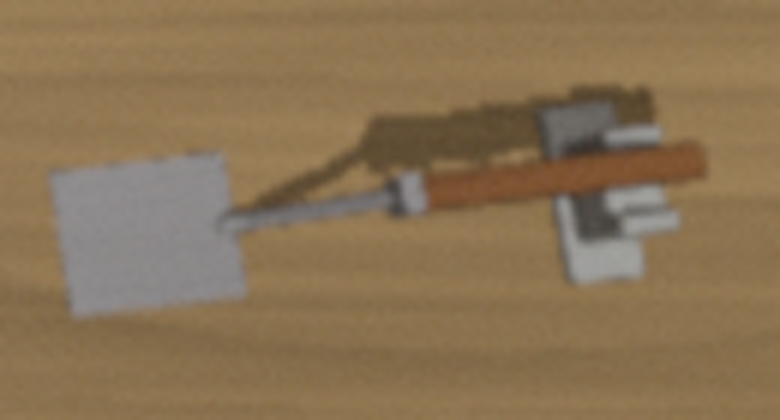

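The crop shows the blade corners at crop pixels (50,170), (222,153), (246,297) and (72,317), with the handle in the rest pointing right.

play_rows --steps '[{"dx":43,"dy":21,"dz":-2},{"dx":43,"dy":21,"dz":-2},{"dx":43,"dy":21,"dz":-2},{"dx":43,"dy":21,"dz":-2},{"dx":43,"dy":21,"dz":-2},{"dx":43,"dy":21,"dz":-2},{"dx":43,"dy":21,"dz":-2},{"dx":43,"dy":21},{"dx":43,"dy":20},{"az":-7.3},{"az":-7.3},{},{}]'

```text
invalid input at $.steps[0]: expected keys ax, ay, az, dx, dy, dz, claw
```

```bash
python3 - <<'E'
from h import *
w=snap('wrist','w1'); s=sense(); print(s['tcp_pos'],s['joints'])
print(w['xyz'],np.round(w['rotation'],3))
E
```

```text
[0.18803295 0.59572029 0.23587817] [ 8.72970802e+01  2.20754199e+01  4.11898075e-01 -1.45025705e-02
 -6.84094064e+01 -1.48151170e+01]
[0.26229457 0.57167223 0.38330268] [[-0.3   -0.914 -0.273]
 [-0.954  0.287  0.086]
 [ 0.     0.287 -0.958]]
```

View pics/w1.png

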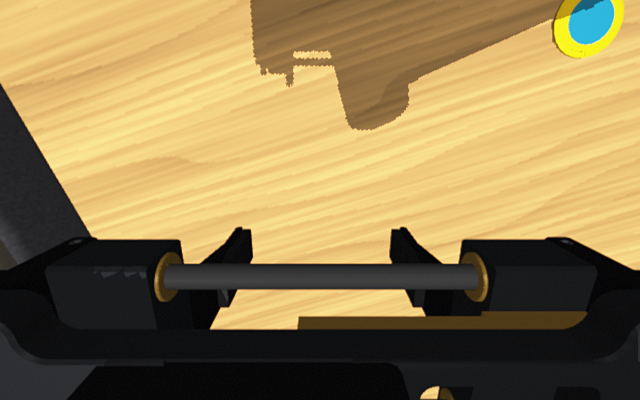

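That picture shows only the desk and the fingers, because the move was refused: every row needs all its keys.

play_rows --steps '[{"dx":43,"dy":21,"dz":-2,"ax":0,"ay":0,"az":0,"claw":50},{"dx":43,"dy":21,"dz":-2,"ax":0,"ay":0,"az":0,"claw":50},{"dx":43,"dy":21,"dz":-2,"ax":0,"ay":0,"az":0,"claw":50},{"dx":43,"dy":21,"dz":-2,"ax":0,"ay":0,"az":0,"claw":50},{"dx":43,"dy":21,"dz":-2,"ax":0,"ay":0,"az":0,"claw":50},{"dx":43,"dy":21,"dz":-2,"ax":0,"ay":0,"az":0,"claw":50},{"dx":43,"dy":21,"dz":-2,"ax":0,"ay":0,"az":0,"claw":50},{"dx":43,"dy":21,"dz":0,"ax":0,"ay":0,"az":0,"claw":50},{"dx":43,"dy":20,"dz":0,"ax":0,"ay":0,"az":0,"claw":50},{"dx":0,"dy":0,"dz":0,"ax":0,"ay":0,"az":-7.3,"claw":50},{"dx":0,"dy":0,"dz":0,"ax":0,"ay":0,"az":-7.3,"claw":50},{"dx":0,"dy":0,"dz":0,"ax":0,"ay":0,"az":0,"claw":50},{"dx":0,"dy":0,"dz":0,"ax":0,"ay":0,"az":0,"claw":50}]'

```text
time_s: 1.5
tcp_pos: [0.5004, 0.3002, 0.2504]
ee_rot: [[0.999, -0.053, -0.0], [-0.053, -0.999, -0.0], [-0.0, 0.0, -1.0]]
wrist_force: [0.3, 0.3, -0.4]
gripper_width: 0.576
gripper_force: 0.0
```

```bash
python3 - <<'E'
from h import *
w=snap('wrist','w2'); s=sense(); print(s['tcp_pos'],s['joints'])
print(w['xyz'],np.round(w['rotation'],3))
E
```

```text
[0.50035857 0.30035077 0.25047767] [ 4.68652703e+01  1.74758768e+01 -4.29971702e+00 -4.01645060e-03
 -6.82353911e+01  4.01093084e+01]
[0.57823401 0.29547812 0.39794804] [[-0.052 -0.957 -0.286]
 [-0.999  0.05   0.017]
 [-0.002  0.287 -0.958]]
```

View pics/w2.png

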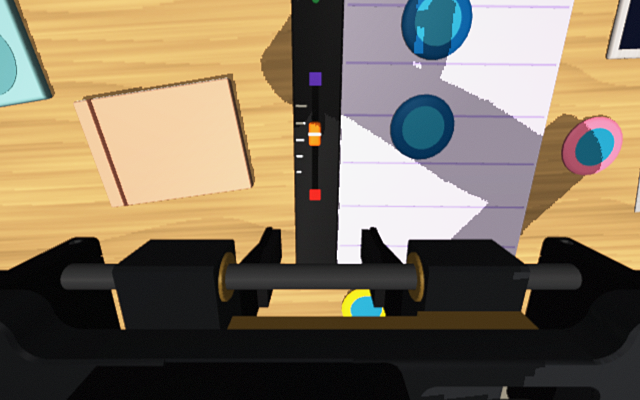

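The wrist view shows the slide at (315,133), between the red mark (315,195) and the violet mark (315,79). The coasters are at (437,22) and (422,126), with the pink and yellow lookalikes off the plate at (592,146) and (365,305).

```bash
python3 - <<'E'
from h import *
w=dict(np.load('pics/w2.npz'))
for n,u,v,z in [('slide top?',314,126,.073),('slide c',315,134,.073),('slide edges',308,128,.073),('slide e',320,128,.073),('red',315,195,.045),('vio',315,79,.045),('stripR@60',343,60,.03),('stripR@250',336,250,.03),('c1',437,20,.039),('c2',422,126,.039),('mat R@20',570,20,.03),('mat R@240',518,240,.03)]:
    print(n,np.round(pt(w,u,v,z),4),np.round(pt(w,u,v),4))
hsv=cv2.cvtColor(w['frame'],cv2.COLOR_BGR2HSV)
m=cv2.inRange(hsv,(5,150,120),(20,255,255)); m[:, :300]=0;m[:,330:]=0;m[160:]=0
v,u=np.nonzero(m); P=np.array([pt(w,a,b) for a,b in zip(u,v)]); P=P[P[:,2]>.066]; print(P.min(0),P.max(0),len(P))
# plate mat y edge: all depth points, height map
H,W=w['range_z'].shape; uu,vv=np.meshgrid(np.arange(W),np.arange(225)); 
K=np.stack([(uu-w['cx'])/w['fx'],(vv-w['cy'])/w['fy'],np.ones_like(uu)],-1)*w['range_z'][:225,:,None]
X=K@w['rotation'].T+w['xyz']; X=X.reshape(-1,3)
mat=X[(abs(X[:,2]-.030)<.006)&(X[:,0]>.4)&(X[:,0]<.8)&(X[:,1]>-.1)&(X[:,1]<.4)]
st=X[(abs(X[:,2]-.045)<.005)&(X[:,1]>.2)]
for nm,Q in (('mat',mat),('strip',st)):
  print(nm,np.median(Q[:,2]))
  for x in np.arange(.42,.74,.04):
    q=Q[abs(Q[:,0]-x)<.01]
    if len(q): print(round(x,2),np.percentile(q[:,1],[1,99]).round(4))
print('xmax strip',np.percentile(st[:,0],99.5))
E
```

```text
slide top? [0.5643 0.3043 0.073 ] [0.5643 0.3042 0.0733]
slide c [0.5555 0.3036 0.073 ] [0.5555 0.3036 0.0734]
slide edges [0.5625 0.3111 0.073 ] [0.5624 0.3112 0.0703]
slide e [0.5618 0.2977 0.073 ] [0.5617 0.2977 0.0706]
red [0.4759 0.3089 0.045 ] [0.476  0.3089 0.0454]
vio [0.6159 0.3007 0.045 ] [0.6158 0.3007 0.0458]
stripR@60 [0.6367 0.2665 0.03  ] [0.6369 0.2664 0.0288]
stripR@250 [0.3874 0.284  0.03  ] [0.394  0.2844 0.0428]
c1 [0.6705 0.161  0.039 ] [0.6705 0.161  0.0388]
c2 [0.5559 0.172  0.039 ] [0.5558 0.1715 0.0377]
mat R@20 [0.6648 0.0057 0.03  ] [ 0.672  -0.0185 -0.0007]
mat R@240 [0.3898 0.0244 0.03  ] [0.3885 0.0225 0.0274]
[0.54388078 0.29547812 0.06896906] [0.57823401 0.31131121 0.39794804] 219
mat 0.028986850082385468
0.42 [0.0226 0.2727]
0.46 [0.0218 0.2763]
0.5 [0.0188 0.274 ]
0.54 [0.0159 0.2719]
0.58 [0.0131 0.2693]
0.62 [0.0112 0.2659]
0.66 [0.0083 0.2644]
0.7 [0.1072 0.2635]
strip 0.04426041972966699
0.46 [0.2806 0.3369]
0.5 [0.2779 0.3346]
0.54 [0.2752 0.3323]
0.58 [0.2727 0.3294]
0.62 [0.2703 0.3274]
0.66 [0.2679 0.3246]
0.7 [0.2658 0.3225]
xmax strip 0.6946245867645243
```

```bash
python3 - <<'E'
from h import *
go([.557,.3043,.064],Rt(-3.5))
E
```

```text
t 1.6 shift [ 56.4  -7.  186.5] 195.0 rot [0.01 0.01 0.47] F [-0.3  0.   0.4]
```

play_rows --steps '[{"dx":28.2,"dy":-3.5,"dz":0,"ax":0,"ay":0,"az":0.5,"claw":50},{"dx":28.2,"dy":-3.5,"dz":0,"ax":0,"ay":0,"az":0,"claw":50},{"dx":0,"dy":0,"dz":45,"ax":0,"ay":0,"az":0,"claw":50},{"dx":0,"dy":0,"dz":45,"ax":0,"ay":0,"az":0,"claw":50},{"dx":0,"dy":0,"dz":40,"ax":0,"ay":0,"az":0,"claw":50},{"dx":0,"dy":0,"dz":30,"ax":0,"ay":0,"az":0,"claw":50},{"dx":0,"dy":0,"dz":16,"ax":0,"ay":0,"az":0,"claw":50},{"dx":0,"dy":0,"dz":10.5,"ax":0,"ay":0,"az":0,"claw":50},{"dx":0,"dy":0,"dz":0,"ax":0,"ay":0,"az":0,"claw":5},{"dx":0,"dy":0,"dz":0,"ax":0,"ay":0,"az":0,"claw":5},{"dx":0,"dy":0,"dz":0,"ax":0,"ay":0,"az":0,"claw":5},{"dx":0,"dy":0,"dz":0,"ax":0,"ay":0,"az":0,"claw":5},{"dx":0,"dy":0,"dz":0,"ax":0,"ay":0,"az":0,"claw":5},{"dx":0,"dy":0,"dz":0,"ax":0,"ay":0,"az":0,"claw":5},{"dx":0,"dy":0,"dz":0,"ax":0,"ay":0,"az":0,"claw":5}]'

```text
time_s: 3.05
tcp_pos: [0.5575, 0.3044, 0.0648]
ee_rot: [[0.998, -0.06, 0.001], [-0.06, -0.998, 0.001], [0.001, -0.001, -1.0]]
wrist_force: [-1.0, 0.3, 3.8]
gripper_width: 0.161
gripper_force: 30.0
```

play_rows --steps '[{"dx":-10,"dy":0,"dz":0,"ax":0,"ay":0,"az":0,"claw":5},{"dx":-10,"dy":0,"dz":0,"ax":0,"ay":0,"az":0,"claw":5},{"dx":-10,"dy":0,"dz":0,"ax":0,"ay":0,"az":0,"claw":5},{"dx":-10,"dy":0,"dz":0,"ax":0,"ay":0,"az":0,"claw":5},{"dx":-6,"dy":0,"dz":0,"ax":0,"ay":0,"az":0,"claw":5},{"dx":0,"dy":0,"dz":0,"ax":0,"ay":0,"az":0,"claw":5},{"dx":0,"dy":0,"dz":0,"ax":0,"ay":0,"az":0,"claw":5}]'

```text
time_s: 3.75
tcp_pos: [0.5105, 0.3074, 0.0647]
ee_rot: [[0.998, -0.059, -0.0], [-0.059, -0.998, 0.0], [-0.0, -0.0, -1.0]]
wrist_force: [-1.5, 0.8, 6.7]
gripper_width: 0.157
gripper_force: 30.0
```

play_rows --steps '[{"dx":-2,"dy":0,"dz":0,"ax":0,"ay":0,"az":0,"claw":5},{"dx":-2,"dy":0,"dz":0,"ax":0,"ay":0,"az":0,"claw":5},{"dx":-2,"dy":0,"dz":0,"ax":0,"ay":0,"az":0,"claw":5},{"dx":-1,"dy":0,"dz":0,"ax":0,"ay":0,"az":0,"claw":5},{"dx":0,"dy":0,"dz":0,"ax":0,"ay":0,"az":0,"claw":5}]'

```text
time_s: 4.25
tcp_pos: [0.5082, 0.3076, 0.0647]
ee_rot: [[0.998, -0.059, 0.007], [-0.059, -0.998, 0.002], [0.007, -0.003, -1.0]]
wrist_force: [14.4, -4.2, -0.6]
gripper_width: 0.159
gripper_force: 30.0
```

The slide is at its stop. I release it, rise, and check with a wrist shot.

play_rows --steps '[{"dx":3,"dy":0,"dz":0,"ax":0,"ay":0,"az":0,"claw":50},{"dx":0,"dy":0,"dz":0,"ax":0,"ay":0,"az":0,"claw":50},{"dx":0,"dy":0,"dz":0,"ax":0,"ay":0,"az":0,"claw":50},{"dx":0,"dy":0,"dz":0,"ax":0,"ay":0,"az":0,"claw":50},{"dx":0,"dy":0,"dz":-30,"ax":0,"ay":0,"az":0,"claw":50},{"dx":0,"dy":0,"dz":-45,"ax":0,"ay":0,"az":0,"claw":50},{"dx":0,"dy":0,"dz":-45,"ax":0,"ay":0,"az":0,"claw":50},{"dx":-20,"dy":0,"dz":-45,"ax":0,"ay":0,"az":0,"claw":50},{"dx":-40,"dy":0,"dz":-20,"ax":0,"ay":0,"az":0,"claw":50},{"dx":0,"dy":0,"dz":0,"ax":0,"ay":0,"az":0,"claw":50}]'

```text
time_s: 5.25
tcp_pos: [0.4454, 0.3116, 0.2534]
ee_rot: [[0.998, -0.057, 0.004], [-0.057, -0.998, 0.006], [0.004, -0.006, -1.0]]
wrist_force: [0.7, 0.7, 0.9]
gripper_width: 0.571
gripper_force: 0.0
```

```bash
cat >> h.py <<'E'
def cloud(w,rows=400):
    H,W=w['range_z'].shape; uu,vv=np.meshgrid(np.arange(W),np.arange(H))
    X=np.stack([(uu-w['cx'])/w['fx'],(vv-w['cy'])/w['fy'],np.ones_like(uu)],-1)*w['range_z'][...,None]
    X=X@np.array(w['rotation']).T+w['xyz']; X[w['range_z']<=.15]=np.nan; X[rows:]=np.nan; return X
E
python3 - <<'E'
from h import *
w=snap('wrist','w3'); X=cloud(w,225)
hsv=cv2.cvtColor(w['frame'],cv2.COLOR_BGR2HSV)
m=cv2.inRange(hsv,(5,150,120),(20,255,255))>0
P=X[m]; P=P[(P[:,2]>.060)&(P[:,2]<.08)]; print(P.min(0),P.max(0),len(P))
m=cv2.inRange(hsv,(0,200,120),(3,255,255))>0; P=X[m]; P=P[(P[:,2]>.04)&(P[:,2]<.05)];print(P.mean(0),len(P))
# turner blade from top
c=dict(np.load('pics/top0.npz'))
q=np.array([[50,170],[222,153],[246,297],[72,317]])/6+[400,190]-.4
B=np.array([pt(c,u,v,.0016) for u,v in q]);print(B.round(4)); print(B.mean(0), np.linalg.norm(np.diff(B,axis=0),axis=1))
d=(B[0]+B[3]-B[1]-B[2])/2; print('yaw',np.degrees(np.arctan2(d[1],d[0])))
h1=pt(c,700/6+400,160/6+190,.069);h2=pt(c,430/6+400,190/6+190,.069);d=h2-h1;print('hyaw',np.degrees(np.arctan2(d[1],d[0])),h1,h2)
a=pt(c,*( np.array([705,160])/6+[400,190]),.069)
E
```

```text
[0.49452961 0.30140265 0.06992006] [0.51939439 0.31401662 0.07481398] 212
[0.47717519 0.30935697 0.04465844] 130
[[ 0.4783 -0.154   0.0016]
 [ 0.4868 -0.2324  0.0016]
 [ 0.4214 -0.2406  0.0016]
 [ 0.4115 -0.1621  0.0016]]
[ 0.44947818 -0.19728639  0.0016    ] [0.07886534 0.06597626 0.07907795]
yaw 96.70334838608325
hyaw 96.94312986629464 [ 0.47594464 -0.41447616  0.069     ] [ 0.46206199 -0.30047576  0.069     ]
```

```bash
python3 - <<'E'
from h import *
go([.4652,-.3288,.20],Rt(-83.2)); go([.4652,-.3288,.20],Rt(-83.2,-25))
E
```

```text
t 5.3 shift [ 55.6 638.1  49.1] 642.0 rot [-2.500e-01  5.000e-02  7.992e+01] F [ 1.5 -0.3  0. ]
t 5.3 shift [ 55.6 638.1  49.1] 642.0 rot [ 17.17 -20.73  78.61] F [ 1.5 -0.3  0. ]
```

play_rows --steps '[{"dx":4,"dy":45.5,"dz":0,"ax":0,"ay":0,"az":0,"claw":60},{"dx":4,"dy":45.5,"dz":0,"ax":0,"ay":0,"az":0,"claw":60},{"dx":4,"dy":45.5,"dz":0,"ax":0,"ay":0,"az":0,"claw":60},{"dx":4,"dy":45.5,"dz":0,"ax":0,"ay":0,"az":0,"claw":60},{"dx":4,"dy":45.5,"dz":0,"ax":0,"ay":0,"az":0,"claw":60},{"dx":4,"dy":45.5,"dz":0,"ax":0,"ay":0,"az":0,"claw":60},{"dx":4,"dy":45.5,"dz":0,"ax":0,"ay":0,"az":0,"claw":60},{"dx":4,"dy":45.5,"dz":0,"ax":0,"ay":0,"az":0,"claw":60},{"dx":4,"dy":45.5,"dz":0,"ax":0,"ay":0,"az":0,"claw":60},{"dx":4,"dy":45.5,"dz":0,"ax":0,"ay":0,"az":0,"claw":60},{"dx":4,"dy":45.5,"dz":0,"ax":0,"ay":0,"az":0,"claw":60},{"dx":4,"dy":45.5,"dz":0,"ax":0,"ay":0,"az":0,"claw":60},{"dx":4,"dy":45.5,"dz":0,"ax":0,"ay":0,"az":0,"claw":60},{"dx":4,"dy":45.5,"dz":0,"ax":0,"ay":0,"az":0,"claw":60}]'

```text
time_s: 6.7
tcp_pos: [0.4647, -0.3306, 0.2472]
ee_rot: [[0.998, -0.06, -0.003], [-0.06, -0.998, 0.001], [-0.003, -0.001, -1.0]]
wrist_force: [0.6, 1.2, 1.1]
gripper_width: 0.688
gripper_force: 0.0
```

play_rows --steps '[{"dx":0,"dy":0,"dz":0,"ax":0,"ay":0,"az":8,"claw":60},{"dx":0,"dy":0,"dz":0,"ax":0,"ay":0,"az":8,"claw":60},{"dx":0,"dy":0,"dz":0,"ax":0,"ay":0,"az":8,"claw":60},{"dx":0,"dy":0,"dz":0,"ax":0,"ay":0,"az":8,"claw":60},{"dx":0,"dy":0,"dz":0,"ax":0,"ay":0,"az":8,"claw":60},{"dx":0,"dy":0,"dz":0,"ax":0,"ay":0,"az":8,"claw":60},{"dx":0,"dy":0,"dz":0,"ax":0,"ay":0,"az":8,"claw":60},{"dx":0,"dy":0,"dz":0,"ax":0,"ay":0,"az":8,"claw":60},{"dx":0,"dy":0,"dz":0,"ax":0,"ay":0,"az":8,"claw":60},{"dx":0,"dy":0,"dz":0,"ax":0,"ay":0,"az":8,"claw":60},{"dx":0,"dy":0,"dz":0,"ax":0,"ay":-8,"az":0,"claw":60},{"dx":0,"dy":0,"dz":0,"ax":0,"ay":-8,"az":0,"claw":60},{"dx":0,"dy":0,"dz":0,"ax":0,"ay":-8,"az":0,"claw":60},{"dx":0,"dy":0,"dz":0,"ax":0,"ay":-1,"az":0,"claw":60},{"dx":0,"dy":0,"dz":0,"ax":0,"ay":0,"az":0,"claw":60}]'

```text
time_s: 8.2
tcp_pos: [0.4649, -0.3296, 0.2465]
ee_rot: [[0.1, -0.994, -0.051], [-0.9, -0.112, 0.421], [-0.424, 0.004, -0.906]]
wrist_force: [0.1, 0.6, -0.0]
gripper_width: 0.687
gripper_force: 0.0
```

```bash
python3 - <<'E'
from h import *
w=snap('wrist','w4'); s=sense(); print(s['joints'],s['tcp_pos']); go([.4652,-.3288,.12],Rt(-83.2,-25))
E
```

```text
[-30.08034495  25.81989892  11.51572986 -19.76308459 -91.27530543
  38.86565984] [ 0.46491813 -0.32883066  0.24750401]
t 8.2 shift [ 53.9  -0.6 115.5] 128.0 rot [ 0.02  0.01 -0.3 ] F [-0.5 -0.1 -0.6]
```

View pics/w4.png

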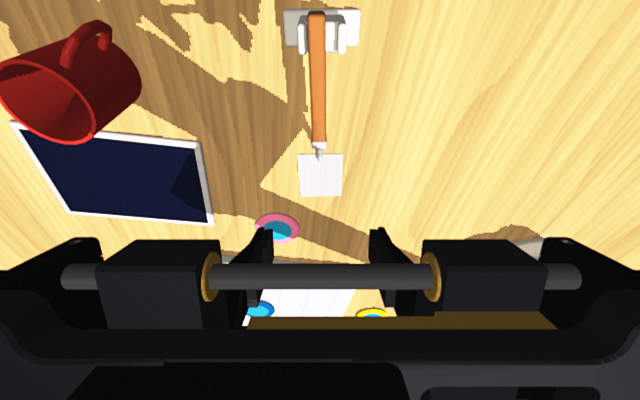

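The wrist view shows the handle from (317,15) to (320,148), between the fingers, with the blade at (320,175). The pink lookalike is at (278,227).

```bash
python3 - <<'E'
from h import *
w=dict(np.load('pics/w4.npz')); X=cloud(w,230)
P=X.reshape(-1,3); Q=P[(P[:,2]>.062)&(P[:,2]<.075)&(abs(P[:,0]-.466)<.03)&(P[:,1]<-.29)&(P[:,1]>-.43)]
print(len(Q),Q.min(0),Q.max(0),np.median(Q[:,2]))
for y in np.arange(-.41,-.28,.02):
    q=Q[abs(Q[:,1]-y)<.006]
    if len(q): print(y.round(3),np.percentile(q[:,0],[2,98]).round(4),np.median(q[:,2]).round(4))
B=P[(P[:,2]<.006)&(P[:,2]>-.01)]
for n,u,v in [('tl',300,154),('tr',341,154),('br',343,196),('bl',298,195)]: print(n,pt(w,u,v,.0016).round(4))
E
```

```text
2246 [ 0.45320623 -0.42102533  0.06212415] [ 0.48507628 -0.2909321   0.07072902] 0.06807263240749872
-0.41 [0.4686 0.4844] 0.068
-0.39 [0.466  0.4819] 0.068
-0.37 [0.4635 0.4794] 0.068
-0.35 [0.461  0.4766] 0.0681
-0.33 [0.4586 0.4738] 0.0682
-0.31 [0.456  0.4714] 0.0683
-0.29 [0.4533 0.4703] 0.0689
tl [ 0.4824 -0.2362  0.0016]
tr [ 0.4236 -0.2427  0.0016]
br [ 0.4072 -0.1629  0.0016]
bl [ 0.4805 -0.157   0.0016]
```

```bash
python3 - <<'E'
from h import *
go([.4664,-.331,.054],Rt(-82.9,-25))
E
```

```text
t 8.2 shift [ 83.9  -1.7 174.4] 194.0 rot [-0.11  0.02 -0.58] F [-0.5 -0.1 -0.6]
```

play_rows --steps '[{"dx":17,"dy":-0.7,"dz":35,"ax":0,"ay":0,"az":-0.6,"claw":60},{"dx":17,"dy":0,"dz":35,"ax":0,"ay":0,"az":0,"claw":60},{"dx":17,"dy":0,"dz":35,"ax":0,"ay":0,"az":0,"claw":60},{"dx":17,"dy":0,"dz":35,"ax":0,"ay":0,"az":0,"claw":60},{"dx":10,"dy":-0.5,"dz":20.4,"ax":0,"ay":0,"az":0,"claw":60},{"dx":6,"dy":-0.5,"dz":14,"ax":0,"ay":0,"az":0,"claw":60},{"dx":0,"dy":0,"dz":0,"ax":0,"ay":0,"az":0,"claw":60},{"dx":0,"dy":0,"dz":0,"ax":0,"ay":0,"az":0,"claw":5},{"dx":0,"dy":0,"dz":0,"ax":0,"ay":0,"az":0,"claw":5},{"dx":0,"dy":0,"dz":0,"ax":0,"ay":0,"az":0,"claw":5},{"dx":0,"dy":0,"dz":0,"ax":0,"ay":0,"az":0,"claw":5},{"dx":0,"dy":0,"dz":0,"ax":0,"ay":0,"az":0,"claw":5},{"dx":0,"dy":0,"dz":0,"ax":0,"ay":0,"az":0,"claw":5},{"dx":0,"dy":0,"dz":0,"ax":0,"ay":0,"az":0,"claw":5},{"dx":0,"dy":0,"dz":0,"ax":0,"ay":0,"az":0,"claw":5}]'

```text
time_s: 9.75
tcp_pos: [0.4678, -0.3308, 0.0557]
ee_rot: [[0.114, -0.992, -0.049], [-0.899, -0.124, 0.42], [-0.423, -0.004, -0.906]]
wrist_force: [-0.2, -0.3, 1.6]
gripper_width: 0.179
gripper_force: 30.0
```

```bash
python3 - <<'E'
from h import *
s=sense(); print(repr(s['tcp_pos']),repr(s['ee_rot'])); np.savez('grip.npz',p=s['tcp_pos'],R=s['ee_rot'])
# turner pose at rest: origin, yaw
ya=np.radians(97.1); 
t=np.array([.4666,-.333,0])+.135*np.array([np.cos(ya),np.sin(ya),0]); print('turner origin',t)
go([0,0,0])
E
```

```text
array([ 0.46784544, -0.33080099,  0.05566193]) array([[ 0.11435375, -0.99223654, -0.04888635],
       [-0.89906174, -0.12429889,  0.41980683],
       [-0.42262419, -0.00405463, -0.90629595]])
turner origin [ 0.4499138  -0.19903519  0.        ]
t 9.8 shift [-327.4  423.3  212.2] 576.0 rot [0. 0. 0.] F [-0.2 -0.3  1.6]
```

play_rows --steps '[{"dx":-4.2,"dy":0,"dz":-9,"ax":0,"ay":0,"az":0,"claw":5},{"dx":-8.4,"dy":0,"dz":-18,"ax":0,"ay":0,"az":0,"claw":5},{"dx":-12.6,"dy":0,"dz":-27,"ax":0,"ay":0,"az":0,"claw":5},{"dx":-12.6,"dy":0,"dz":-27,"ax":0,"ay":0,"az":0,"claw":5},{"dx":-4.2,"dy":0,"dz":-9,"ax":0,"ay":0,"az":0,"claw":5},{"dx":0,"dy":0,"dz":0,"ax":0,"ay":0,"az":0,"claw":5},{"dx":0,"dy":0,"dz":0,"ax":0,"ay":0,"az":0,"claw":5}]'

```text
time_s: 10.45
tcp_pos: [0.4671, -0.3301, 0.1536]
ee_rot: [[0.113, -0.992, -0.05], [-0.898, -0.124, 0.421], [-0.424, -0.003, -0.906]]
wrist_force: [1.1, 0.3, -2.6]
gripper_width: 0.183
gripper_force: 30.0
```

```bash
cat > kin.py <<'E'
from h import *
from scipy.optimize import least_squares
rx=lambda a:Ro.from_euler('x',a,degrees=True).as_matrix()
ry=lambda a:Ro.from_euler('y',a,degrees=True).as_matrix()
rz=lambda a:Ro.from_euler('z',a,degrees=True).as_matrix()
def fk(q,k):
    a1,d1,a2,a3,b,d6=k[:6]
    R=rz(q[0]); p=R@[a1,0,d1]
    R2=R@ry(q[1]); p=p+R2@[0,0,a2]
    R3=R@ry(q[1]-q[2]); p=p+R3@[a3,0,b]
    R5=R3@rx(-q[3])@ry(-q[4]); R6=R5@rx(-q[5])
    p=p+R5@[d6,0,0]
    return p,R6
E
python3 - <<'E'
from kin import *
s=sense(); print(s['tcp_pos'],s['wrist_force'],s['gripper_width'],s['joints'])
D=[([87.297,22.0907,.37905,-.03,-68.4097,-14.816],[.18794,.59547,.23545]),
([46.8653,17.4759,-4.2997,-.004,-68.2354,40.1093],[.50036,.30035,.25048]),
([-30.0803,25.8199,11.5157,-19.763,-91.2753,38.8657],[.46492,-.32883,.24750]),(s['joints'],s['tcp_pos'])]
D=[(np.array(a),np.array(b)) for a,b in D]
for sg in (1,-1):
    def f(k): return np.concatenate([fk(a*[1,1,1,sg,1,1],k)[0]-b for a,b in D])
    r=least_squares(f,[0,.3,.4,.4,0,.25]); print(sg,r.x.round(4),np.abs(r.fun).max())
    q=D[3][0]*[1,1,1,sg,1,1]; print((fk(q,r.x)[1].T@s['ee_rot']).round(3))
E
```

```text
[ 0.46707384 -0.33008318  0.1535968 ] [ 1.11248552  0.31875387 -2.63247111] 0.183302928979757 [-30.15223393  30.40281051   5.18610392 -20.09545205 -81.04789599
  43.31186481]
1 [ 0.16    0.0456 -0.0578  0.3592  0.2456 -0.1329] 0.16132216374293712
[[ 0.  0.  1.]
 [-1. -0.  0.]
 [ 0. -1.  0.]]
-1 [0.1105 0.1045 0.3772 0.3383 0.0484 0.1594] 0.16031000978230844
[[ 0.489  0.411  0.77 ]
 [-0.872  0.215  0.439]
 [ 0.015 -0.886  0.464]]
```

```bash
sed -i 's/p=R@\[a1,0,d1\]/p=R@[a1,k[6],d1]/' kin.py; cat >> kin.py <<'E'
E0=np.array([[0,0,1],[-1,0,0],[0,-1,0.]])  # R6@E0 = tool
QL=np.array([[-179.83,179.83],[-69.29,118.12],[-61.27,80.66],[-181.25,117.63],[-171.15,-9.14],[-177.46,177.46]])
def load(): return np.load('k.npy')
def ik(p,R,q0,k):
    def f(q):
        a,b=fk(q,k); return np.r_[(a-p)*10,Ro.from_matrix((b@E0).T@R).as_rotvec()]
    r=least_squares(f,np.clip(q0,QL[:,0]+.1,QL[:,1]-.1),bounds=(QL[:,0],QL[:,1]),x_scale=30); return r.x,np.abs(r.fun).max()
E
python3 - <<'E'
from kin import *
s=sense()
D=[([87.297,22.0907,.37905,-.03,-68.4097,-14.816],[.18794,.59547,.23545]),
([46.8653,17.4759,-4.2997,-.004,-68.2354,40.1093],[.50036,.30035,.25048]),
([-30.0803,25.8199,11.5157,-19.763,-91.2753,38.8657],[.46492,-.32883,.24750]),(s['joints'],s['tcp_pos'])]
D=[(np.array(a),np.array(b)) for a,b in D]
def f(k): return np.concatenate([fk(a,k)[0]-b for a,b in D])
best=None
for i in range(30):
    r=least_squares(f,np.array([0,.3,.4,.4,0,.25,-.16])+np.random.randn(7)*.05)
    if best is None or r.cost<best.cost: best=r
print(best.x.round(4),np.abs(best.fun).max()); np.save('k.npy',best.x)
E
```

```text
[ 0.0825  0.1379  0.6234  0.3265 -0.0631  0.3249 -0.1605] 0.03154263088582851
```

```bash
python3 - <<'E'
import re
t=open('kin.py').read()
t=t.replace("R5=R3@rx(-q[3])@ry(-q[4])","R4=R3@rx(-q[3]); p=p+R4@[0,k[7],0]; R5=R4@ry(-q[4])")
open('kin.py','w').write(t)
E
python3 - <<'E'
from kin import *
s=sense()
D=[([87.297,22.0907,.37905,-.03,-68.4097,-14.816],[.18794,.59547,.23545]),
([46.8653,17.4759,-4.2997,-.004,-68.2354,40.1093],[.50036,.30035,.25048]),
([-30.0803,25.8199,11.5157,-19.763,-91.2753,38.8657],[.46492,-.32883,.24750]),(s['joints'],s['tcp_pos'])]
D=[(np.array(a),np.array(b)) for a,b in D]
import json; json.dump([(list(a),list(b)) for a,b in D],open('D.json','w'))
for fixed in (None,6,0):
    best=None
    for i in range(40):
        def f(k):
            k=k.copy()
            if fixed is not None:k[fixed]=0
            return np.concatenate([fk(a,k)[0]-b for a,b in D])
        r=least_squares(f,np.array([0,.3,.4,.4,0,.25,-.08,-.08])+np.random.randn(8)*.05)
        if best is None or r.cost<best.cost: best=r
    print(fixed,best.x.round(4),np.abs(best.fun).max())
E
```

```text
None [ 0.      0.1606  0.5649  0.4218 -0.      0.2925  0.     -0.1598] 5.238846859240143e-06
6 [ 0.      0.1606  0.5649  0.4218 -0.      0.2925 -0.0991 -0.1598] 5.549915660846283e-06
0 [ 0.0824  0.1606  0.5649  0.4218 -0.      0.2925  0.     -0.1598] 5.3100216387824695e-06
```

```bash
python3 - <<'E'
import numpy as np; np.save('k.npy',np.array([0,.1606,.5649,.4218,0,.2925,0,-.1598]))
E
cat > plan.py <<'E'
from kin import *
k=load()
g=np.load('grip.npz'); _R=g['R']; _p=g['p']
_ya=97.25; _c=np.array([np.cos(np.radians(_ya)),np.sin(np.radians(_ya)),0])
_o=_p+.1333*_c; _o[2]=0
RT=rz(_ya); GR=_R.T@RT; GP=_R.T@(_o-_p)      # turner in tool
N=np.array([np.sin(np.radians(3.5)),np.cos(np.radians(3.5)),0])
def tool(o,pitch,yaw=86.5):
    R=rz(yaw)@ry(pitch)@GR.T; return np.array(o)-R@GP,R
def turner(s):
    R=s['ee_rot']@GR; return s['tcp_pos']+s['ee_rot']@GP,R
def tip(tp,pitch,yaw=86.5):   # tool pose for blade tip-underside point tp
    return tool(np.array(tp)-rz(yaw)@ry(pitch)@[.04,0,0],pitch,yaw)
E
python3 - <<'E'
from plan import *
c=snap('top','top1'); X=cloud(c)
hsv=cv2.cvtColor(c['frame'],cv2.COLOR_BGR2HSV)
m=cv2.inRange(hsv,(90,110,50),(115,255,255)); m=cv2.morphologyEx(m,cv2.MORPH_CLOSE,np.ones((5,5)))
n,l,st,ce=cv2.connectedComponentsWithStats(m)
for i in range(1,n):
    if st[i,4]>150: print(ce[i].round(1),st[i],pt(c,*ce[i],.037).round(4))
s=sense(); q=s['joints']; print('turner',turner(s)[0],np.abs(fk(q,k)[0]-s['tcp_pos']).max())
for cx,cy in [(.6705,.161),(.5559,.172)]:
    C=np.array([cx,cy,.03])
    q=s['joints']
    for P,pi in [(C-.065*N+[0,0,.06],3),(C-.065*N,3),(C+.038*N,3),(C+.038*N+[0,0,.03],0),(C-.04*N+[0,0,.03],0)]+[(C-.04*N,a) for a in range(10,111,20)]:
        p,R=tip(P,pi); q,e=ik(p,R,q,k); print(pi,p.round(3),q.round(0),round(e,4), 'margin',np.minimum(q-QL[:,0],QL[:,1]-q).min().round(0))
E
```

```text
[293.7 146.3] [281 134  27  26 557] [0.6697 0.1613 0.037 ]
[288.7 187.6] [275 174  28  28 598] [0.5533 0.172  0.037 ]
[378.3 204.4] [370 197  17  16 219] [ 0.5094 -0.0687  0.037 ]
[260.9 295.3] [253 287  17  18 250] [0.2695 0.2359 0.037 ]
[634.2 312.5] [629 304  11  17 162] [ 0.2415 -0.703   0.037 ]
turner [ 0.45001164 -0.19764222  0.09773751] 3.4400292708985925e-05
3 [ 0.656 -0.074  0.155] [ -3.  31.   9. -24. -69.   8.] 0.0 margin 60.0
3 [ 0.656 -0.074  0.095] [ -3.  34.   6. -25. -63.  11.] 0.0 margin 54.0
3 [0.662 0.029 0.095] [  6.  33.   4. -25. -59.   4.] 0.0 margin 50.0
0 [0.662 0.026 0.116] [  4.  32.   6. -28. -63.   6.] 0.0 margin 53.0
0 [ 0.657 -0.052  0.116] [ -3.  33.   7. -28. -66.  11.] 0.0 margin 57.0
10 [ 0.658 -0.04   0.115] [  3.  32.   3. -17. -60.   2.] 0.0 margin 51.0
30 [ 0.661 -0.001  0.165] [ 16.  29.  -2.   5. -61. -22.] 0.0 margin 52.0
50 [0.664 0.052 0.199] [ 27.  31.  -2.  23. -71. -41.] 0.0 margin 59.0
70 [0.668 0.114 0.212] [ 35.  38.   1.  34. -86. -52.] 0.0 margin 62.0
90 [0.671 0.177 0.203] [  41.   49.    6.   41. -101.  -58.] 0.0 margin 68.0
110 [
[... 167 characters left out ...]
95] [ -3.  25. -10. -27. -57.  15.] 0.0 margin 48.0
3 [0.548 0.04  0.095] [  8.  24. -12. -28. -52.   6.] 0.0 margin 43.0
0 [0.548 0.037 0.116] [  6.  23. -11. -30. -56.   8.] 0.0 margin 47.0
0 [ 0.543 -0.041  0.116] [ -3.  24.  -9. -29. -60.  15.] 0.0 margin 51.0
10 [ 0.544 -0.029  0.115] [  5.  22. -13. -19. -53.   2.] 0.0 margin 44.0
30 [0.546 0.01  0.165] [ 21.  18. -19.   6. -55. -27.] 0.0 margin 43.0
50 [0.549 0.063 0.199] [ 33.  21. -18.  22. -67. -48.] 0.0 margin 43.0
70 [0.553 0.125 0.212] [ 43.  30. -14.  30. -83. -60.] 0.0 margin 47.0
90 [0.557 0.188 0.203] [ 49.  41.  -8.  34. -99. -66.] 0.0 margin 54.0
110 [0.56  0.243 0.174] [  52.   54.   -2.   38. -113.  -70.] 0.0 margin 58.0
```

```bash
python3 - <<'E'
from plan import *
C=np.array([.670,.161,.03])
p,R=tip(C-.07*N+[0,0,.03],3); print(p); go(p,R)
E
```

```text
[ 0.65533923 -0.07870145  0.12465547]
t 10.5 shift [-192.4 -218.   122.2] 315.0 rot [4.38 3.16 9.76] F [ 0.4 -0.5 -1.9]
```

play_rows --steps '[{"dx":-14,"dy":-16,"dz":9,"ax":0,"ay":0,"az":0,"claw":5},{"dx":-27.5,"dy":-31,"dz":17.4,"ax":0,"ay":0,"az":0,"claw":5},{"dx":-27.5,"dy":-31,"dz":17.4,"ax":0,"ay":0,"az":0,"claw":5},{"dx":-27.5,"dy":-31,"dz":17.4,"ax":0,"ay":0,"az":0,"claw":5},{"dx":-27.5,"dy":-31,"dz":17.4,"ax":0,"ay":0,"az":0,"claw":5},{"dx":-27.5,"dy":-31,"dz":17.4,"ax":0,"ay":0,"az":0,"claw":5},{"dx":-27,"dy":-31,"dz":17.4,"ax":0,"ay":0,"az":0,"claw":5},{"dx":-14,"dy":-16,"dz":9,"ax":0,"ay":0,"az":0,"claw":5},{"dx":0,"dy":0,"dz":0,"ax":1.5,"ay":1.1,"az":3.3,"claw":5},{"dx":0,"dy":0,"dz":0,"ax":1.5,"ay":1.1,"az":3.3,"claw":5},{"dx":0,"dy":0,"dz":0,"ax":1.4,"ay":1,"az":3.2,"claw":5},{"dx":0,"dy":0,"dz":0,"ax":0,"ay":0,"az":0,"claw":5}]'

```text
time_s: 11.7
tcp_pos: [0.6545, -0.0789, 0.1248]
ee_rot: [[-0.057, -0.998, 0.026], [-0.926, 0.063, 0.371], [-0.372, -0.003, -0.928]]
wrist_force: [-0.4, -0.1, -0.7]
gripper_width: 0.183
gripper_force: 30.0
```

```bash
python3 - <<'E'
from plan import *
C=np.array([.670,.161,.03])
s=sense();p,R=tip(C-.07*N+[0,0,.004],3); go(p,R,s)
c=snap('scene','s1'); X=cloud(c)
o,RT_=turner(s)
cv2.imwrite('pics/s1c.png',cv2.resize(c['frame'][150:310,200:430],None,fx=3.4,fy=3.4,interpolation=cv2.INTER_CUBIC))
Rc=np.array(c['rotation'])
for P in ([.04,.033,0],[.04,-.033,0],[-.04,.033,.0016],[-.04,-.033,.0016],[-.2,0,.069]):
    q=Rc.T@(o+RT_@P-c['xyz']); print(P,(c['fx']*q[0]/q[2]+c['cx']).round(1),(c['fy']*q[1]/q[2]+c['cy']).round(1))
E
```

```text
t 11.7 shift [ 9.5 -0.7 24.4] 26.0 rot [ 0.04 -0.15 -0.01] F [-0.4 -0.1 -0.7]
[0.04, 0.033, 0] 277.9 229.2
[0.04, -0.033, 0] 257.9 240.5
[-0.04, 0.033, 0.0016] 261.1 212.6
[-0.04, -0.033, 0.0016] 241.5 223.0
[-0.2, 0, 0.069] 219.2 170.9
```

View pics/s1c.png

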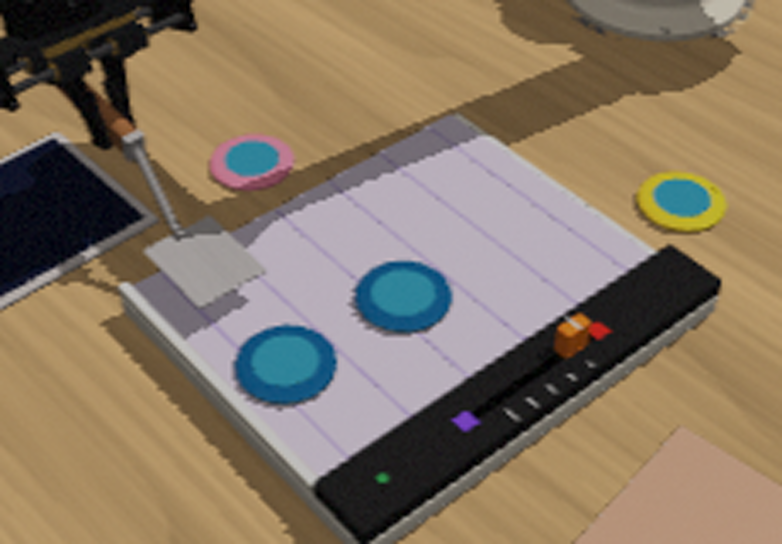

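The crop shows the held turner over the mat's corner, with its blade tip at crop (197,306)-(265,270), as predicted. Ahead of it is coaster 1 at (286,362), with coaster 2 at (402,296).

play_rows --steps '[{"dx":4,"dy":-0.7,"dz":10,"ax":0,"ay":0,"az":0,"claw":5},{"dx":3.5,"dy":0,"dz":9,"ax":0,"ay":0,"az":0,"claw":5},{"dx":2,"dy":0,"dz":5.4,"ax":0,"ay":0,"az":0,"claw":5},{"dx":0,"dy":0,"dz":0,"ax":0,"ay":0,"az":0,"claw":5},{"dx":0,"dy":0,"dz":0,"ax":0,"ay":0,"az":0,"claw":5}]'

```text
time_s: 12.25
tcp_pos: [0.6569, -0.0792, 0.0995]
ee_rot: [[-0.056, -0.998, 0.029], [-0.926, 0.063, 0.371], [-0.372, -0.006, -0.928]]
wrist_force: [0.6, -0.1, -1.7]
gripper_width: 0.182
gripper_force: 30.0
```

```bash
python3 - <<'E'
from plan import *
s=sense(); o,R=turner(s); print('tip',o+R@[.04,0,0],s['wrist_force'],s['moment'])
E
```

```text
tip [0.66745538 0.09048143 0.03439919] [ 0.63131353 -0.14812034 -1.65976191] [-1.00168298  0.02336363  0.07276332]
```

play_rows --steps '[{"dx":0.4,"dy":0,"dz":0.9,"ax":0,"ay":0,"az":0,"claw":5},{"dx":0.4,"dy":0,"dz":0.9,"ax":0,"ay":0,"az":0,"claw":5},{"dx":0,"dy":0,"dz":0,"ax":0,"ay":0,"az":0,"claw":5},{"dx":0,"dy":0,"dz":0,"ax":0,"ay":0,"az":0,"claw":5}]'

```text
time_s: 12.65
tcp_pos: [0.6569, -0.0791, 0.0983]
ee_rot: [[-0.056, -0.998, 0.03], [-0.926, 0.063, 0.371], [-0.372, -0.007, -0.928]]
wrist_force: [-0.6, -0.3, -2.5]
gripper_width: 0.182
gripper_force: 30.0
```

```bash
python3 - <<'E'
from plan import *
s=sense(); o,R=turner(s); print('tip',o+R@[.04,0,0],s['wrist_force'],s['moment'])
E
```

```text
tip [0.66753949 0.09055823 0.03317946] [-0.58701829 -0.33685397 -2.45270222] [-0.99255568  0.0787871  -0.02713681]
```

play_rows --steps '[{"dx":0.4,"dy":0,"dz":0.9,"ax":0,"ay":0,"az":0,"claw":5},{"dx":0.4,"dy":0,"dz":0.9,"ax":0,"ay":0,"az":0,"claw":5},{"dx":0,"dy":0,"dz":0,"ax":0,"ay":0,"az":0,"claw":5},{"dx":0,"dy":0,"dz":0,"ax":0,"ay":0,"az":0,"claw":5}]'

```text
time_s: 13.05
tcp_pos: [0.6569, -0.0792, 0.096]
ee_rot: [[-0.056, -0.998, 0.03], [-0.926, 0.063, 0.371], [-0.372, -0.007, -0.928]]
wrist_force: [0.7, 0.3, -1.9]
gripper_width: 0.184
gripper_force: 30.0
```

```bash
cat > st.py <<'E'
from plan import *
s=sense(); o,R=turner(s); print('t',round(s['time_s'],2),'tip',(o+R@[.04,0,0]).round(4),'pitch',np.degrees(np.arctan2(-R[2,0],R[1,0])).round(2),'roll',np.degrees(np.arcsin(R[2,1])).round(2),s['wrist_force'].round(1),s['moment'].round(3))
E
python3 st.py
```

```text
t 13.05 tip [0.6675 0.0905 0.0309] pitch 3.15 roll -0.15 [ 0.7  0.3 -1.9] [-0.975  0.053  0.007]
```

play_rows --steps '[{"dx":0.4,"dy":0,"dz":0.9,"ax":0,"ay":0,"az":0,"claw":5},{"dx":0,"dy":0,"dz":0,"ax":0,"ay":0,"az":0,"claw":5},{"dx":0,"dy":0,"dz":0,"ax":0,"ay":0,"az":0,"claw":5}]'

```text
time_s: 13.35
tcp_pos: [0.657, -0.0792, 0.0952]
ee_rot: [[-0.056, -0.998, 0.03], [-0.926, 0.063, 0.371], [-0.372, -0.007, -0.928]]
wrist_force: [-0.4, -1.0, -0.2]
gripper_width: 0.178
gripper_force: 30.0
```

```bash
python3 st.py
```

```text
t 13.35 tip [0.6676 0.0905 0.0302] pitch 3.15 roll -0.17 [-0.4 -1.  -0.2] [-0.894  0.003 -0.023]
```

Light contact with the mat. I advance level under the coaster.

play_rows --steps '[{"dx":-9.4,"dy":0,"dz":3.4,"ax":0,"ay":0,"az":0,"claw":5},{"dx":-9.3,"dy":0,"dz":3.7,"ax":0,"ay":0,"az":0,"claw":5},{"dx":-7.4,"dy":0,"dz":3,"ax":0,"ay":0,"az":0,"claw":5},{"dx":-7.4,"dy":0,"dz":3,"ax":0,"ay":0,"az":0,"claw":5},{"dx":-7.4,"dy":0,"dz":3,"ax":0,"ay":0,"az":0,"claw":5},{"dx":-7.4,"dy":0,"dz":3,"ax":0,"ay":0,"az":0,"claw":5},{"dx":0,"dy":0,"dz":0,"ax":0,"ay":0,"az":0,"claw":5}]'

```text
time_s: 14.05
tcp_pos: [0.6601, -0.0259, 0.0953]
ee_rot: [[-0.055, -0.998, 0.029], [-0.926, 0.062, 0.372], [-0.373, -0.007, -0.928]]
wrist_force: [-0.3, 0.3, -2.0]
gripper_width: 0.183
gripper_force: 30.0
```

```bash
python3 st.py; cat > look.py <<'E'
from plan import *
import sys
c=snap('scene',sys.argv[1]); X=cloud(c)
f=c['frame']; hsv=cv2.cvtColor(f,cv2.COLOR_BGR2HSV)
m=(cv2.inRange(hsv,(90,110,50),(115,255,255))>0)&(X[...,2]>.025)&(X[...,2]<.14)&(X[...,0]>.35)&(X[...,0]<.75)&(X[...,1]>-.02)&(X[...,1]<.3)
n,l,st,ce=cv2.connectedComponentsWithStats(cv2.morphologyEx(m.astype(np.uint8),cv2.MORPH_CLOSE,np.ones((3,3))))
for i in range(1,n):
    if st[i,4]>100:
        P=X[(l==i)&m]; lo,hi=np.percentile(P,[1,99],axis=0); cc=(lo+hi)/2
        A=np.c_[P[:,:2]-P[:,:2].mean(0),np.ones(len(P))]; co=np.linalg.lstsq(A,P[:,2],rcond=None)[0]
        print('blue',st[i,4],'ctr',cc.round(4),'size',(hi-lo).round(3),'slope xy deg',np.degrees(np.arctan(co[:2])).round(1))
cv2.imwrite('pics/'+sys.argv[1]+'c.png',cv2.resize(f[130:310,200:430],None,fx=3.3,fy=3.3,interpolation=cv2.INTER_CUBIC))
E
python3 look.py s2
```

```text
t 14.05 tip [0.6705 0.1438 0.0303] pitch 3.12 roll -0.15 [-0.3  0.3 -2. ] [-0.874  0.055 -0.047]
blue 459 ctr [0.5551 0.1743 0.0375] size [0.073 0.071 0.008] slope xy deg [-0.1 -0.5]
blue 550 ctr [0.6728 0.1818 0.0379] size [0.073 0.073 0.008] slope xy deg [-0.1 -0.8]
```

The coaster slides ahead of the blade, so I use the control strip as a stop.

play_rows --steps '[{"dx":-9.3,"dy":0,"dz":3.7,"ax":0,"ay":0,"az":0,"claw":5},{"dx":-9.3,"dy":0,"dz":3.7,"ax":0,"ay":0,"az":0,"claw":5},{"dx":-9.3,"dy":0,"dz":3.7,"ax":0,"ay":0,"az":0,"claw":5},{"dx":-9.3,"dy":0,"dz":3.7,"ax":0,"ay":0,"az":0,"claw":5},{"dx":-4.6,"dy":0,"dz":1.9,"ax":0,"ay":0,"az":0,"claw":5},{"dx":-4.6,"dy":0,"dz":1.9,"ax":0,"ay":0,"az":0,"claw":5},{"dx":-4.6,"dy":0,"dz":1.9,"ax":0,"ay":0,"az":0,"claw":5},{"dx":-4.6,"dy":0,"dz":1.9,"ax":0,"ay":0,"az":0,"claw":5},{"dx":0,"dy":0,"dz":0,"ax":0,"ay":0,"az":0,"claw":5}]'

```text
time_s: 15.0
tcp_pos: [0.6639, 0.0333, 0.0952]
ee_rot: [[-0.056, -0.998, 0.03], [-0.926, 0.063, 0.372], [-0.373, -0.007, -0.928]]
wrist_force: [-0.4, -0.0, -1.6]
gripper_width: 0.176
gripper_force: 30.0
```

```bash
python3 st.py;python3 look.py s3
```

```text
t 15.0 tip [0.6745 0.203  0.0302] pitch 3.12 roll -0.16 [-0.4 -0.  -1.6] [-0.81   0.005  0.003]
blue 459 ctr [0.5557 0.173  0.0375] size [0.074 0.073 0.009] slope xy deg [ 0.1 -0.7]
blue 598 ctr [0.675  0.2286 0.0389] size [0.072 0.072 0.009] slope xy deg [ 0.2 -1.5]
```

View pics/s3c.png

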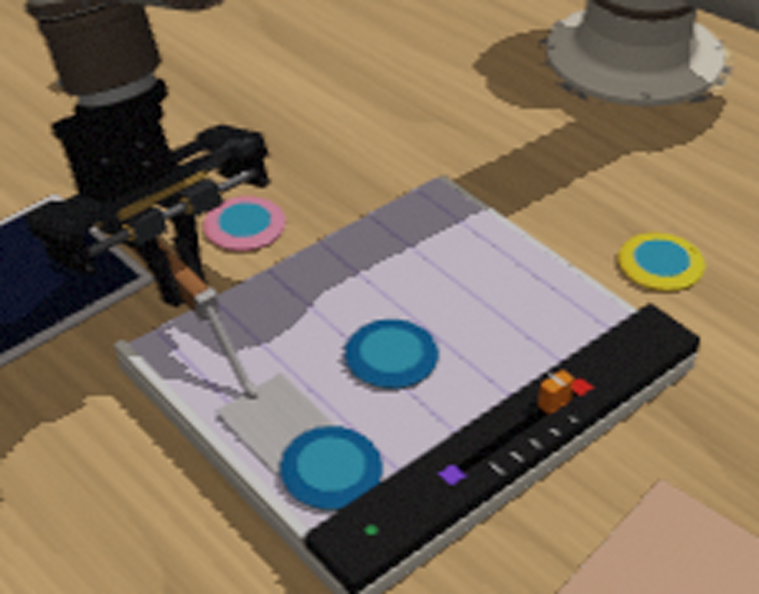

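The crop shows coaster 1 at (330,465), against the strip, with the blade (270,415) starting under it. I continue.

play_rows --steps '[{"dx":-4.6,"dy":0,"dz":1.8,"ax":0,"ay":0,"az":0,"claw":5},{"dx":-4.6,"dy":0,"dz":1.8,"ax":0,"ay":0,"az":0,"claw":5},{"dx":-4.6,"dy":0,"dz":1.8,"ax":0,"ay":0,"az":0,"claw":5},{"dx":-4.6,"dy":0,"dz":1.8,"ax":0,"ay":0,"az":0,"claw":5},{"dx":-4.6,"dy":0,"dz":1.8,"ax":0,"ay":0,"az":0,"claw":5},{"dx":-4.6,"dy":0,"dz":1.8,"ax":0,"ay":0,"az":0,"claw":5},{"dx":-4.6,"dy":0,"dz":1.9,"ax":0,"ay":0,"az":0,"claw":5},{"dx":-4.6,"dy":0,"dz":1.9,"ax":0,"ay":0,"az":0,"claw":5},{"dx":-4.6,"dy":0,"dz":1.9,"ax":0,"ay":0,"az":0,"claw":5},{"dx":-4.6,"dy":0,"dz":1.9,"ax":0,"ay":0,"az":0,"claw":5},{"dx":-4.6,"dy":0,"dz":1.9,"ax":0,"ay":0,"az":0,"claw":5},{"dx":0,"dy":0,"dz":0,"ax":0,"ay":0,"az":0,"claw":5}]'

```text
time_s: 16.25
tcp_pos: [0.6674, 0.0878, 0.0952]
ee_rot: [[-0.056, -0.998, 0.03], [-0.926, 0.063, 0.372], [-0.373, -0.007, -0.928]]
wrist_force: [-0.0, -0.3, -1.1]
gripper_width: 0.18
gripper_force: 30.0
```

```bash
python3 st.py;python3 look.py s4
```

```text
t 16.25 tip [0.6779 0.2575 0.0302] pitch 3.12 roll -0.16 [-0.  -0.3 -1.1] [-0.85   0.026  0.014]
blue 459 ctr [0.5555 0.1735 0.0376] size [0.073 0.072 0.009] slope xy deg [-0.1 -0.6]
blue 610 ctr [0.6741 0.2279 0.0405] size [0.073 0.072 0.01 ] slope xy deg [-0.3 -3.1]
```

```bash
cat >> plan.py <<'E'
def rows(wps,s=None):
    """wps: list of (tip point, pitch, nrows); prints rows from measured pose"""
    s=s or sense(); p,R=s['tcp_pos'],s['ee_rot']; o,RR=turner(s); t0=o+RR@[.04,0,0]
    a0=np.degrees(np.arctan2(-RR[2,0],RR[1,0]))
    for tp,a,n in wps:
        tp=np.array(tp)
        for i in range(1,n+1):
            f=i/n; q,Q=tip(t0+(tp-t0)*f,a0+(a-a0)*f)
            d=R.T@(q-p)*1000; r=Ro.from_matrix(R.T@Q).as_rotvec(degrees=True)
            print('pitch %.0f'%(a0+(a-a0)*f),'d',d.round(1),'r',r.round(1)); p,R=q,Q
        t0,a0=tp,a
E
python3 - <<'E'
from plan import *
rows([((.678,.2570,.036),0,2),((.678,.256,.058),-4,3),((.670,.125,.058),-4,10)])
E
```

```text
pitch 2 d [ 2.4 -0.2  0.9] r [-0.1 -1.6  0.1]
pitch 0 d [ 2.3 -0.1  0.9] r [-0.  -1.6  0. ]
pitch -1 d [ 0.  -0.  -3.6] r [-0.  -1.3  0. ]
pitch -3 d [-0.1 -0.  -3.6] r [-0.  -1.3  0. ]
pitch -4 d [-0.3 -0.  -3.5] r [-0.  -1.3  0. ]
pitch -4 d [11.5 -0.  -6.4] r [0. 0. 0.]
pitch -4 d [11.5 -0.  -6.4] r [0. 0. 0.]
pitch -4 d [11.5 -0.  -6.4] r [0. 0. 0.]
pitch -4 d [11.5 -0.  -6.4] r [0. 0. 0.]
pitch -4 d [11.5 -0.  -6.4] r [0. 0. 0.]
pitch -4 d [11.5 -0.  -6.4] r [0. 0. 0.]
pitch -4 d [11.5 -0.  -6.4] r [0. 0. 0.]
pitch -4 d [11.5 -0.  -6.4] r [0. 0. 0.]
pitch -4 d [11.5 -0.  -6.4] r [0. 0. 0.]
pitch -4 d [11.5 -0.  -6.4] r [0. 0. 0.]
```

play_rows --steps '[{"dx":2.4,"dy":0,"dz":0.9,"ax":0,"ay":-1.6,"az":0,"claw":5},{"dx":2.3,"dy":0,"dz":0.9,"ax":0,"ay":-1.6,"az":0,"claw":5},{"dx":0,"dy":0,"dz":-3.6,"ax":0,"ay":-1.3,"az":0,"claw":5},{"dx":-0.1,"dy":0,"dz":-3.6,"ax":0,"ay":-1.3,"az":0,"claw":5},{"dx":-0.3,"dy":0,"dz":-3.5,"ax":0,"ay":-1.3,"az":0,"claw":5},{"dx":0,"dy":0,"dz":0,"ax":0,"ay":0,"az":0,"claw":5}]'

```text
time_s: 16.9
tcp_pos: [0.6674, 0.0779, 0.1023]
ee_rot: [[-0.052, -0.998, 0.039], [-0.873, 0.065, 0.483], [-0.485, -0.008, -0.875]]
wrist_force: [-0.1, 0.4, -2.2]
gripper_width: 0.178
gripper_force: 30.0
```

```bash
python3 st.py;python3 look.py s5
```

```text
t 16.9 tip [0.6787 0.2543 0.0588] pitch -4.0 roll -0.25 [-0.1  0.4 -2.2] [-1.469  0.043 -0.048]
blue 459 ctr [0.5552 0.1733 0.0377] size [0.073 0.071 0.008] slope xy deg [ 0.1 -0.5]
blue 575 ctr [0.6753 0.2249 0.0653] size [0.073 0.072 0.008] slope xy deg [0.2 2.9]
```

play_rows --steps '[{"dx":4,"dy":0,"dz":-2.2,"ax":0,"ay":0,"az":0,"claw":5},{"dx":8,"dy":0,"dz":-4.5,"ax":0,"ay":0,"az":0,"claw":5},{"dx":11.5,"dy":0,"dz":-6.4,"ax":0,"ay":0,"az":0,"claw":5},{"dx":11.5,"dy":0,"dz":-6.4,"ax":0,"ay":0,"az":0,"claw":5},{"dx":11.5,"dy":0,"dz":-6.4,"ax":0,"ay":0,"az":0,"claw":5},{"dx":11.5,"dy":0,"dz":-6.4,"ax":0,"ay":0,"az":0,"claw":5},{"dx":11.5,"dy":0,"dz":-6.4,"ax":0,"ay":0,"az":0,"claw":5},{"dx":11.5,"dy":0,"dz":-6.4,"ax":0,"ay":0,"az":0,"claw":5},{"dx":11.5,"dy":0,"dz":-6.4,"ax":0,"ay":0,"az":0,"claw":5},{"dx":11.5,"dy":0,"dz":-6.4,"ax":0,"ay":0,"az":0,"claw":5},{"dx":7,"dy":0,"dz":-3.9,"ax":0,"ay":0,"az":0,"claw":5},{"dx":4,"dy":0,"dz":-2.2,"ax":0,"ay":0,"az":0,"claw":5},{"dx":0,"dy":0,"dz":0,"ax":0,"ay":0,"az":0,"claw":5}]'

```text
time_s: 18.25
tcp_pos: [0.6586, -0.0531, 0.1018]
ee_rot: [[-0.052, -0.998, 0.037], [-0.873, 0.064, 0.483], [-0.484, -0.007, -0.875]]
wrist_force: [-0.8, 0.8, -2.1]
gripper_width: 0.181
gripper_force: 30.0
```

```bash
python3 st.py;python3 look.py s6; python3 - <<'E'
from plan import *
rows([((.671,.125,.038),4,4),((.671,.125,.0305),10,2)]+[((.671,.125,.031),a,n) for a,n in ((18,2),(30,3),(80,10))])
E
```

```text
t 18.25 tip [0.6696 0.1233 0.0582] pitch -3.96 roll -0.18 [-0.8  0.8 -2.1] [-1.543  0.048 -0.025]
blue 456 ctr [0.6661 0.0939 0.0652] size [0.073 0.071 0.009] slope xy deg [0.3 2.9]
blue 459 ctr [0.555  0.1732 0.0378] size [0.073 0.072 0.008] slope xy deg [-0.1 -0.3]
pitch -2 d [-2.2 -0.5  0. ] r [-0.2  2.   0.1]
pitch 0 d [-2.3 -0.4  0.1] r [ 0.  2. -0.]
pitch 2 d [-2.5 -0.4  0.2] r [ 0.  2. -0.]
pitch 4 d [-2.7 -0.4  0.2] r [ 0.  2. -0.]
pitch 7 d [-5.3 -0.  -3.3] r [ 0.  3. -0.]
pitch 10 d [-5.5 -0.  -3.3] r [ 0.  3. -0.]
pitch 14 d [-9.  -0.  -9.3] r [ 0.  4. -0.]
pitch 18 d [-9.  -0.  -9.3] r [ 0.  4. -0.]
pitch 22 d [-9. -0. -9.] r [ 0.  4. -0.]
pitch 26 d [-9. -0. -9.] r [ 0.  4. -0.]
pitch 30 d [-9. -0. -9.] r [ 0.  4. -0.]
pitch 35 d [-11.3  -0.  -11.2] r [ 0.  5. -0.]
pitch 40 d [-11.3  -0.  -11.2] r [ 0.  5. -0.]
pitch 45 d [-11.3  -0.  -11.2] r [ 0.  5. -0.]
pitch 50 d [-11.3  -0.  -11.2] r [ 0.  5. -0.]
pitch 55 d [-11.3  -0.  -11.2] r [ 0.  5. -0.]
pitch 60 d [-11.3  -0.  -11.2] r [ 0.  5. -0.]
pitch 65 d [-11.3  -0.  -11.2] r [ 0.  5. -0.]
pitch 70 d [-11.3  -0.  -11.2] r [ 0.  5. -0.]
pitch 75 d [-11.3  -0.  -11.2] r [ 0.  5. -0.]
pitch 80 d [-11.3  -0.  -11.2] r [ 0.  5. -0.]
```

play_rows --steps '[{"dx":-2.2,"dy":-0.5,"dz":0,"ax":0,"ay":2,"az":0,"claw":5},{"dx":-2.3,"dy":-0.4,"dz":0.1,"ax":0,"ay":2,"az":0,"claw":5},{"dx":-2.5,"dy":-0.4,"dz":0.2,"ax":0,"ay":2,"az":0,"claw":5},{"dx":-2.7,"dy":-0.4,"dz":0.2,"ax":0,"ay":2,"az":0,"claw":5},{"dx":-5.3,"dy":0,"dz":-3.3,"ax":0,"ay":3,"az":0,"claw":5},{"dx":-5.5,"dy":0,"dz":-3.5,"ax":0,"ay":3,"az":0,"claw":5},{"dx":-9,"dy":0,"dz":-9.3,"ax":0,"ay":4,"az":0,"claw":5},{"dx":-9,"dy":0,"dz":-9.3,"ax":0,"ay":4,"az":0,"claw":5},{"dx":-9,"dy":0,"dz":-9,"ax":0,"ay":4,"az":0,"claw":5},{"dx":-9,"dy":0,"dz":-9,"ax":0,"ay":4,"az":0,"claw":5},{"dx":-9,"dy":0,"dz":-9,"ax":0,"ay":4,"az":0,"claw":5},{"dx":0,"dy":0,"dz":0,"ax":0,"ay":0,"az":0,"claw":5}]'

```text
time_s: 19.5
tcp_pos: [0.6635, 0.0066, 0.1672]
ee_rot: [[-0.059, -0.998, 0.003], [-0.994, 0.058, -0.088], [0.088, -0.008, -0.996]]
wrist_force: [-0.4, 0.3, -2.1]
gripper_width: 0.183
gripper_force: 30.0
```

```bash
python3 st.py;python3 look.py s7; python3 - <<'E'
from plan import *
rows([((.671,.125,.032),70,8),((.671,.130,.034),100,6)])
E
```

```text
t 19.5 tip [0.6712 0.1285 0.0322] pitch 30.09 roll -0.23 [-0.4  0.3 -2.1] [ 0.261 -0.038  0.038]
blue 459 ctr [0.5549 0.1734 0.0378] size [0.074 0.072 0.008] slope xy deg [-0.1 -0.7]
blue 619 ctr [0.6692 0.1118 0.0519] size [0.073 0.064 0.037] slope xy deg [ -1.  -29.3]
pitch 35 d [-11.1  -0.4 -11.3] r [-0.1  5.  -0. ]
pitch 40 d [-11.   -0.1 -11.2] r [ 0.  5. -0.]
pitch 45 d [-11.   -0.1 -11.1] r [ 0.  5. -0.]
pitch 50 d [-11.   -0.1 -11.1] r [ 0.  5. -0.]
pitch 55 d [-11.   -0.1 -11.1] r [ 0.  5. -0.]
pitch 60 d [-11.   -0.1 -11. ] r [ 0.  5. -0.]
pitch 65 d [-11.   -0.1 -11. ] r [ 0.  5. -0.]
pitch 70 d [-11.   -0.1 -11. ] r [ 0.  5. -0.]
pitch 75 d [-11.6  -0.  -12. ] r [ 0.  5. -0.]
pitch 80 d [-11.6  -0.  -12. ] r [ 0.  5. -0.]
pitch 85 d [-11.5  -0.  -12. ] r [ 0.  5. -0.]
pitch 90 d [-11.4  -0.  -12.1] r [ 0.  5. -0.]
pitch 95 d [-11.3  -0.  -12.1] r [ 0.  5. -0.]
pitch 100 d [-11.3  -0.  -12.1] r [ 0.  5. -0.]
```

View pics/s7c.png

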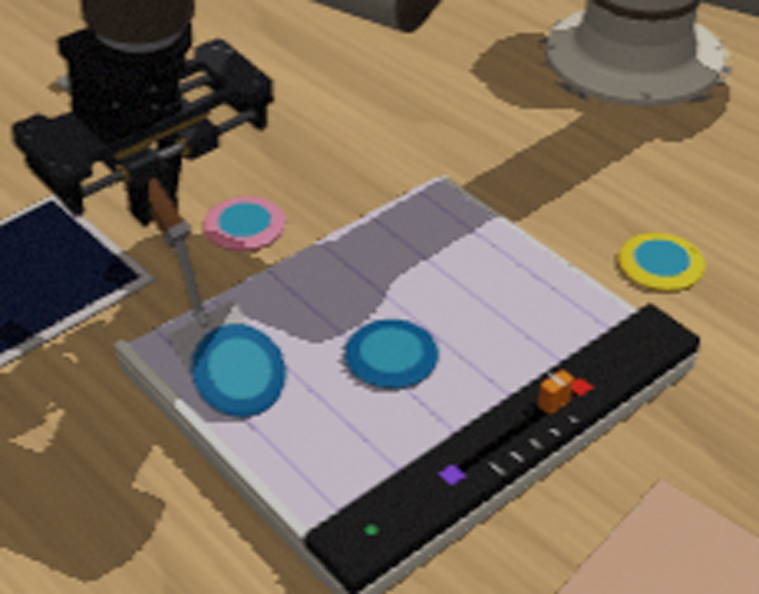

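The crop shows coaster 1 at (238,368), leaning on the blade at 30° with its lower edge on the mat. I continue the turn.

```bash
python3 - <<'E'
from plan import *
rows([((.671,.1285,.033),70,8),((.671,.140,.042),106,8)])
E
```

```text
pitch 35 d [-11.5  -0.4 -11.4] r [-0.1  5.  -0. ]
pitch 40 d [-11.4  -0.1 -11.4] r [ 0.  5. -0.]
pitch 45 d [-11.3  -0.1 -11.4] r [ 0.  5. -0.]
pitch 50 d [-11.3  -0.1 -11.4] r [ 0.  5. -0.]
pitch 55 d [-11.3  -0.1 -11.4] r [ 0.  5. -0.]
pitch 60 d [-11.3  -0.1 -11.4] r [ 0.  5. -0.]
pitch 65 d [-11.3  -0.1 -11.4] r [ 0.  5. -0.]
pitch 70 d [-11.3  -0.1 -11.4] r [ 0.  5. -0.]
pitch 74 d [-10.3   0.  -11.9] r [ 0.   4.5 -0. ]
pitch 79 d [-10.2   0.  -11.9] r [ 0.   4.5 -0. ]
pitch 84 d [-10.    0.  -11.9] r [ 0.   4.5 -0. ]
pitch 88 d [ -9.9   0.  -11.9] r [ 0.   4.5 -0. ]
pitch 92 d [ -9.8   0.  -11.9] r [ 0.   4.5 -0. ]
pitch 97 d [ -9.6   0.  -11.9] r [ 0.   4.5 -0. ]
pitch 102 d [ -9.5   0.  -11.8] r [ 0.   4.5 -0. ]
pitch 106 d [ -9.4   0.  -11.8] r [ 0.   4.5 -0. ]
```

play_rows --steps '[{"dx":-11.4,"dy":-0.3,"dz":-11.4,"ax":0,"ay":5,"az":0,"claw":5},{"dx":-11.4,"dy":0,"dz":-11.4,"ax":0,"ay":5,"az":0,"claw":5},{"dx":-11.3,"dy":0,"dz":-11.4,"ax":0,"ay":5,"az":0,"claw":5},{"dx":-11.3,"dy":0,"dz":-11.4,"ax":0,"ay":5,"az":0,"claw":5},{"dx":-11.3,"dy":0,"dz":-11.4,"ax":0,"ay":5,"az":0,"claw":5},{"dx":-11.3,"dy":0,"dz":-11.4,"ax":0,"ay":5,"az":0,"claw":5},{"dx":-11.3,"dy":0,"dz":-11.4,"ax":0,"ay":5,"az":0,"claw":5},{"dx":-11.3,"dy":0,"dz":-11.4,"ax":0,"ay":5,"az":0,"claw":5},{"dx":-10.3,"dy":0,"dz":-11.9,"ax":0,"ay":4.5,"az":0,"claw":5},{"dx":-10.2,"dy":0,"dz":-11.9,"ax":0,"ay":4.5,"az":0,"claw":5},{"dx":-10,"dy":0,"dz":-11.9,"ax":0,"ay":4.5,"az":0,"claw":5},{"dx":-9.9,"dy":0,"dz":-11.9,"ax":0,"ay":4.5,"az":0,"claw":5},{"dx":-9.8,"dy":0,"dz":-11.9,"ax":0,"ay":4.5,"az":0,"claw":5},{"dx":-9.6,"dy":0,"dz":-11.9,"ax":0,"ay":4.5,"az":0,"claw":5},{"dx":-9.5,"dy":0,"dz":-11.8,"ax":0,"ay":4.5,"az":0,"claw":5},{"dx":-9.4,"dy":0,"dz":-11.8,"ax":0,"ay":4.5,"az":0,"claw":5},{"dx":0,"dy":0,"dz":0,"ax":0,"ay":0,"az":0,"claw":5}]'

```text
time_s: 21.25
tcp_pos: [0.6779, 0.239, 0.1868]
ee_rot: [[-0.009, -0.998, -0.062], [-0.152, 0.063, -0.986], [0.988, 0.001, -0.152]]
wrist_force: [0.7, -0.9, -3.8]
gripper_width: 0.181
gripper_force: 30.0
```

```bash
python3 st.py;python3 look.py s8
```

```text
t 21.25 tip [0.6708 0.1374 0.036 ] pitch 106.19 roll 0.08 [ 0.7 -0.9 -3.8] [ 2.933 -0.22   0.065]
```

View pics/s8c.png

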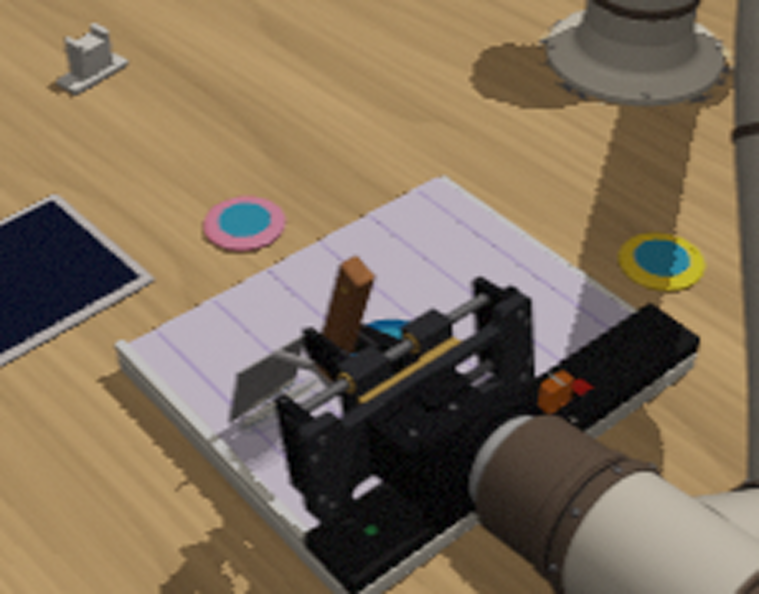

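The crop shows the blade standing past vertical at (265,380), with the gripper hiding coaster 1. I lift away and check.

play_rows --steps '[{"dx":20,"dy":0,"dz":-1,"ax":0,"ay":0,"az":0,"claw":5},{"dx":36,"dy":0,"dz":2,"ax":0,"ay":0,"az":0,"claw":5},{"dx":36,"dy":0,"dz":30,"ax":0,"ay":0,"az":0,"claw":5},{"dx":0,"dy":0,"dz":45,"ax":0,"ay":-5,"az":0,"claw":5},{"dx":0,"dy":0,"dz":45,"ax":0,"ay":-8,"az":0,"claw":5},{"dx":0,"dy":0,"dz":45,"ax":0,"ay":-8,"az":0,"claw":5},{"dx":0,"dy":0,"dz":30,"ax":0,"ay":-8,"az":0,"claw":5},{"dx":0,"dy":0,"dz":0,"ax":0,"ay":-8,"az":0,"claw":5}]'

```text
time_s: 22.1
tcp_pos: [0.663, 0.0332, 0.232]
ee_rot: [[-0.055, -0.998, -0.042], [-0.722, 0.069, -0.689], [0.69, -0.008, -0.724]]
wrist_force: [-0.6, 0.7, -1.4]
gripper_width: 0.185
gripper_force: 30.0
```

```bash
python3 st.py;cat > look2.py <<'E'
from plan import *
import sys
c=snap('scene',sys.argv[1]); X=cloud(c); t=snap('top',sys.argv[1]+'t'); Y=cloud(t)
for nm,Z,im in (('scene',X,c),('top',Y,t)):
    m=(Z[...,2]>.0335)&(Z[...,2]<.06)&(Z[...,0]>.37)&(Z[...,0]<.712)&(Z[...,1]>.01)&(Z[...,1]<.262-(Z[...,0]-.7)*.06)
    n,l,st,ce=cv2.connectedComponentsWithStats(m.astype(np.uint8))
    for i in range(1,n):
        if st[i,4]>100:
            P=Z[l==i]; lo,hi=np.percentile(P,[1,99],axis=0)
            print(nm,st[i,4],'ctr',((lo+hi)/2).round(4),'size',(hi-lo).round(3),'bgr',im['frame'][l==i].mean(0).round())
cv2.imwrite('pics/'+sys.argv[1]+'c.png',cv2.resize(c['frame'][130:310,200:430],None,fx=3.3,fy=3.3,interpolation=cv2.INTER_CUBIC))
E
python3 look2.py s9; python3 - <<'E'
from plan import *
C=np.array([.5545,.172,.03])
p,R=tip(C-.075*N+[0,0,.06],3); print(p); go(p,R)
E
```

```text
t 22.1 tip [0.6646 0.0444 0.0503] pitch 68.68 roll -0.25 [-0.6  0.7 -1.4] [ 2.066 -0.173  0.045]
scene 474 ctr [0.5562 0.1724 0.0381] size [0.073 0.074 0.008] bgr [106.  80.  25.]
scene 566 ctr [0.6741 0.1898 0.0382] size [0.072 0.074 0.008] bgr [117. 126. 133.]
top 576 ctr [0.6726 0.1936 0.0378] size [0.075 0.067 0.008] bgr [117. 122. 127.]
top 650 ctr [0.5541 0.1726 0.0381] size [0.074 0.073 0.008] bgr [109.  85.  48.]
[ 0.53953399 -0.07269213  0.15465547]
t 22.2 shift [ 28.2 120.3 138.5] 186.0 rot [ -0.83 -65.56  -0.51] F [-0.4  0.7  0.4]
```

View pics/s9c.png

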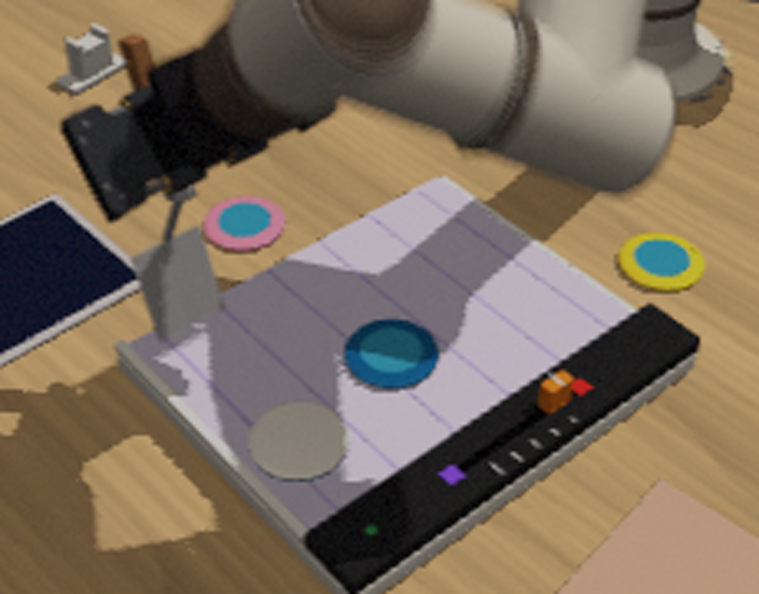

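Coaster 1 now lies white side up at (297,440), flat and clear of the strip. Next is coaster 2 at (391,354).

play_rows --steps '[{"dx":20.7,"dy":0,"dz":-21.7,"ax":0,"ay":0,"az":0,"claw":5},{"dx":0,"dy":0,"dz":0,"ax":-0.8,"ay":-8.2,"az":0,"claw":5},{"dx":0,"dy":0,"dz":0,"ax":0,"ay":-8.2,"az":-0.5,"claw":5},{"dx":0,"dy":0,"dz":0,"ax":0,"ay":-8.2,"az":0,"claw":5},{"dx":0,"dy":0,"dz":0,"ax":0,"ay":-8.2,"az":0,"claw":5},{"dx":0,"dy":0,"dz":0,"ax":0,"ay":-8.2,"az":0,"claw":5},{"dx":0,"dy":0,"dz":0,"ax":0,"ay":-8.2,"az":0,"claw":5},{"dx":0,"dy":0,"dz":0,"ax":0,"ay":-8.2,"az":0,"claw":5},{"dx":0,"dy":0,"dz":0,"ax":0,"ay":-8.2,"az":0,"claw":5},{"dx":29,"dy":23.5,"dz":11.3,"ax":0,"ay":0,"az":0,"claw":5},{"dx":29,"dy":23.5,"dz":11.3,"ax":0,"ay":0,"az":0,"claw":5},{"dx":29,"dy":23.5,"dz":11.3,"ax":0,"ay":0,"az":0,"claw":5},{"dx":29,"dy":23.5,"dz":11.3,"ax":0,"ay":0,"az":0,"claw":5},{"dx":29,"dy":23.5,"dz":11.3,"ax":0,"ay":0,"az":0,"claw":5},{"dx":0,"dy":0,"dz":0,"ax":0,"ay":0,"az":0,"claw":5}]'

```text
time_s: 23.7
tcp_pos: [0.5341, -0.0695, 0.1528]
ee_rot: [[-0.067, -0.998, 0.008], [-0.928, 0.065, 0.367], [-0.367, 0.018, -0.93]]
wrist_force: [0.4, 0.6, -1.2]
gripper_width: 0.18
gripper_force: 30.0
```

```bash
python3 st.py;python3 look2.py s10; python3 - <<'E'
from plan import *
C=np.array([.5545,.172,.03])
p,R=tip(C-.075*N+[0,0,.003],3); go(p,R)
s=sense();o,RT_=turner(s)
c=dict(np.load('pics/s10.npz')); Rc=c['rotation']
for P in ([.04,.033,0],[.04,-.033,0],[-.04,.033,.0016],[-.04,-.033,.0016]):
    q=Rc.T@(o+RT_@P-c['xyz']); print(((c['fx']*q[0]/q[2]+c['cx']-200)*3.3).round(),((c['fy']*q[1]/q[2]+c['cy']-130)*3.3).round())
E
```

```text
t 23.7 tip [0.5435 0.0998 0.0867] pitch 3.5 roll 1.25 [ 0.4  0.6 -1.2] [-0.841 -0.05   0.008]
scene 475 ctr [0.5558 0.172  0.0379] size [0.075 0.074 0.007] bgr [135. 103.  34.]
scene 568 ctr [0.6741 0.1898 0.0382] size [0.073 0.075 0.007] bgr [179. 184. 186.]
top 610 ctr [0.6721 0.1895 0.0379] size [0.072 0.074 0.008] bgr [155. 152. 152.]
top 660 ctr [0.554  0.1725 0.0378] size [0.074 0.073 0.008] bgr [122.  95.  51.]
t 23.8 shift [25.1 -1.1 52.3] 58.0 rot [ 0.64 -0.52 -0.34] F [-0.1  0.1 -2. ]
366.0 243.0
306.0 277.0
309.0 192.0
249.0 224.0
```

View pics/s10c.png

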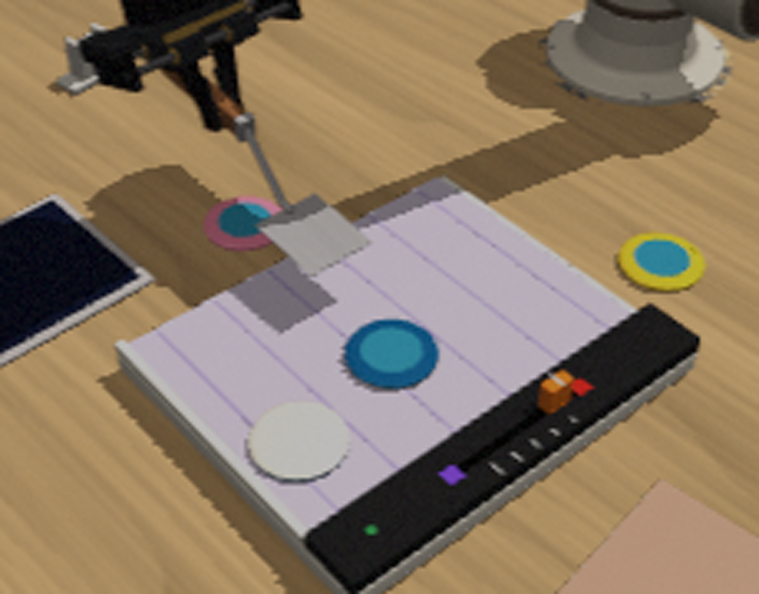

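The crop shows the blade at (315,235) over the mat edge, with coaster 2 ahead at (391,354) and coaster 1 white at (298,440). I descend to touch the mat.

play_rows --steps '[{"dx":8,"dy":-1,"dz":17,"ax":0.6,"ay":-0.5,"az":-0.3,"claw":5},{"dx":8,"dy":0,"dz":17,"ax":0,"ay":0,"az":0,"claw":5},{"dx":5,"dy":0,"dz":12,"ax":0,"ay":0,"az":0,"claw":5},{"dx":2.2,"dy":0,"dz":5.3,"ax":0,"ay":0,"az":0,"claw":5},{"dx":0,"dy":0,"dz":0,"ax":0,"ay":0,"az":0,"claw":5},{"dx":0,"dy":0,"dz":0,"ax":0,"ay":0,"az":0,"claw":5}]'

```text
time_s: 24.4
tcp_pos: [0.5413, -0.0701, 0.099]
ee_rot: [[-0.056, -0.998, 0.028], [-0.925, 0.063, 0.374], [-0.375, -0.005, -0.927]]
wrist_force: [0.1, -0.3, -1.8]
gripper_width: 0.184
gripper_force: 30.0
```

```bash
python3 st.py; python3 - <<'E'
from plan import *
C=np.array([.5545,.172,.03])
p,R=tip(C-.075*N+[0,0,.001],3); go(p,R)
E
```

```text
t 24.4 tip [0.5517 0.0998 0.0345] pitch 2.97 roll -0.04 [ 0.1 -0.3 -1.8] [-0.984  0.031 -0.002]
t 24.4 shift [3.8 1.6 2.1] 5.0 rot [-0.04  0.03  0.01] F [ 0.1 -0.3 -1.8]
```

play_rows --steps '[{"dx":0.7,"dy":1.5,"dz":1.6,"ax":0,"ay":0,"az":0,"claw":5},{"dx":0.6,"dy":0,"dz":1.6,"ax":0,"ay":0,"az":0,"claw":5},{"dx":0,"dy":0,"dz":0,"ax":0,"ay":0,"az":0,"claw":5},{"dx":0,"dy":0,"dz":0,"ax":0,"ay":0,"az":0,"claw":5}]'

```text
time_s: 24.8
tcp_pos: [0.5391, -0.0702, 0.0949]
ee_rot: [[-0.058, -0.998, 0.027], [-0.925, 0.064, 0.375], [-0.375, -0.004, -0.927]]
wrist_force: [0.0, -0.2, -2.5]
gripper_width: 0.183
gripper_force: 30.0
```

```bash
python3 st.py
```

```text
t 24.8 tip [0.5496 0.0997 0.0304] pitch 2.95 roll 0.03 [ 0.  -0.2 -2.5] [-1.064  0.037  0.029]
```

play_rows --steps '[{"dx":0.3,"dy":0,"dz":0.7,"ax":0,"ay":0,"az":0,"claw":5},{"dx":0,"dy":0,"dz":0,"ax":0,"ay":0,"az":0,"claw":5},{"dx":0,"dy":0,"dz":0,"ax":0,"ay":0,"az":0,"claw":5}]'

```text
time_s: 25.1
tcp_pos: [0.539, -0.0702, 0.094]
ee_rot: [[-0.058, -0.998, 0.027], [-0.925, 0.064, 0.375], [-0.376, -0.003, -0.927]]
wrist_force: [-0.5, -0.2, -2.4]
gripper_width: 0.183
gripper_force: 30.0
```

```bash
python3 st.py
```

```text
t 25.1 tip [0.5496 0.0997 0.0295] pitch 2.95 roll 0.05 [-0.5 -0.2 -2.4] [-1.023  0.02  -0.024]
```

play_rows --steps '[{"dx":0.3,"dy":0,"dz":0.7,"ax":0,"ay":0,"az":0,"claw":5},{"dx":0,"dy":0,"dz":0,"ax":0,"ay":0,"az":0,"claw":5},{"dx":0,"dy":0,"dz":0,"ax":0,"ay":0,"az":0,"claw":5}]'

```text
time_s: 25.4
tcp_pos: [0.5391, -0.0702, 0.0933]
ee_rot: [[-0.058, -0.998, 0.027], [-0.925, 0.064, 0.375], [-0.376, -0.004, -0.927]]
wrist_force: [0.4, 0.4, -0.8]
gripper_width: 0.179
gripper_force: 30.0
```

```bash
python3 st.py
```

```text
t 25.4 tip [0.5496 0.0997 0.0289] pitch 2.95 roll 0.03 [ 0.4  0.4 -0.8] [-0.897  0.031 -0.016]
```

play_rows --steps '[{"dx":0.3,"dy":0,"dz":0.7,"ax":0,"ay":0,"az":0,"claw":5},{"dx":0,"dy":0,"dz":0,"ax":0,"ay":0,"az":0,"claw":5},{"dx":0,"dy":0,"dz":0,"ax":0,"ay":0,"az":0,"claw":5}]'

```text
time_s: 25.7
tcp_pos: [0.5392, -0.0702, 0.0927]
ee_rot: [[-0.058, -0.998, 0.027], [-0.925, 0.064, 0.375], [-0.375, -0.004, -0.927]]
wrist_force: [-0.2, -1.4, 0.1]
gripper_width: 0.18
gripper_force: 30.0
```

```bash
python3 st.py
```

```text
t 25.7 tip [0.5497 0.0996 0.0282] pitch 2.95 roll 0.02 [-0.2 -1.4  0.1] [-0.862  0.024  0.064]
```

play_rows --steps '[{"dx":-9.4,"dy":0,"dz":3.4,"ax":0,"ay":0,"az":0,"claw":5},{"dx":-9.3,"dy":0,"dz":3.7,"ax":0,"ay":0,"az":0,"claw":5},{"dx":-9.3,"dy":0,"dz":3.7,"ax":0,"ay":0,"az":0,"claw":5},{"dx":-9.3,"dy":0,"dz":3.7,"ax":0,"ay":0,"az":0,"claw":5},{"dx":-9.3,"dy":0,"dz":3.8,"ax":0,"ay":0,"az":0,"claw":5},{"dx":-9.3,"dy":0,"dz":3.8,"ax":0,"ay":0,"az":0,"claw":5},{"dx":-9.3,"dy":0,"dz":3.8,"ax":0,"ay":0,"az":0,"claw":5},{"dx":-9.3,"dy":0,"dz":3.8,"ax":0,"ay":0,"az":0,"claw":5},{"dx":-4.6,"dy":0,"dz":1.9,"ax":0,"ay":0,"az":0,"claw":5},{"dx":-4.6,"dy":0,"dz":1.9,"ax":0,"ay":0,"az":0,"claw":5},{"dx":-4.6,"dy":0,"dz":1.9,"ax":0,"ay":0,"az":0,"claw":5},{"dx":-4.6,"dy":0,"dz":1.9,"ax":0,"ay":0,"az":0,"claw":5},{"dx":0,"dy":0,"dz":0,"ax":0,"ay":0,"az":0,"claw":5}]'

```text
time_s: 27.0
tcp_pos: [0.5454, 0.0305, 0.0928]
ee_rot: [[-0.058, -0.998, 0.027], [-0.925, 0.064, 0.375], [-0.376, -0.003, -0.927]]
wrist_force: [-0.1, 1.1, -0.7]
gripper_width: 0.181
gripper_force: 30.0
```

```bash
python3 st.py;python3 look.py s11
```

```text
t 27.0 tip [0.5559 0.2005 0.0284] pitch 2.91 roll 0.05 [-0.1  1.1 -0.7] [-0.426 -0.021 -0.046]
blue 496 ctr [0.5582 0.2035 0.0389] size [0.073 0.072 0.01 ] slope xy deg [-0.1 -2.8]
```

play_rows --steps '[{"dx":-4.6,"dy":0,"dz":1.8,"ax":0,"ay":0,"az":0,"claw":5},{"dx":-4.6,"dy":0,"dz":1.8,"ax":0,"ay":0,"az":0,"claw":5},{"dx":-4.6,"dy":0,"dz":1.8,"ax":0,"ay":0,"az":0,"claw":5},{"dx":-4.6,"dy":0,"dz":1.8,"ax":0,"ay":0,"az":0,"claw":5},{"dx":-4.6,"dy":0,"dz":1.9,"ax":0,"ay":0,"az":0,"claw":5},{"dx":-4.6,"dy":0,"dz":1.9,"ax":0,"ay":0,"az":0,"claw":5},{"dx":-3.7,"dy":0,"dz":1.5,"ax":0,"ay":0,"az":0,"claw":5},{"dx":0,"dy":0,"dz":0,"ax":0,"ay":0,"az":0,"claw":5}]'

```text
time_s: 27.85
tcp_pos: [0.5475, 0.0643, 0.0929]
ee_rot: [[-0.057, -0.998, 0.027], [-0.925, 0.063, 0.375], [-0.376, -0.003, -0.927]]
wrist_force: [0.1, -0.4, -2.0]
gripper_width: 0.179
gripper_force: 30.0
```

```bash
python3 st.py;python3 look.py s12
```

```text
t 27.85 tip [0.5579 0.2342 0.0286] pitch 2.91 roll 0.06 [ 0.1 -0.4 -2. ] [-0.561 -0.046 -0.063]
blue 518 ctr [0.5592 0.2342 0.0395] size [0.073 0.071 0.009] slope xy deg [ 0.1 -2.2]
```

play_rows --steps '[{"dx":-4.6,"dy":0,"dz":1.8,"ax":0,"ay":0,"az":0,"claw":5},{"dx":-4.6,"dy":0,"dz":1.8,"ax":0,"ay":0,"az":0,"claw":5},{"dx":-4.6,"dy":0,"dz":1.8,"ax":0,"ay":0,"az":0,"claw":5},{"dx":-4.6,"dy":0,"dz":1.8,"ax":0,"ay":0,"az":0,"claw":5},{"dx":-4.6,"dy":0,"dz":1.9,"ax":0,"ay":0,"az":0,"claw":5},{"dx":-3.7,"dy":0,"dz":1.5,"ax":0,"ay":0,"az":0,"claw":5},{"dx":0,"dy":0,"dz":0,"ax":0,"ay":0,"az":0,"claw":5}]'

```text
time_s: 28.6
tcp_pos: [0.5493, 0.093, 0.0931]
ee_rot: [[-0.057, -0.998, 0.027], [-0.925, 0.063, 0.375], [-0.376, -0.003, -0.927]]
wrist_force: [0.3, 1.2, -1.5]
gripper_width: 0.183
gripper_force: 30.0
```

```bash
python3 st.py;python3 look.py s13; python3 - <<'E'
from plan import *
s=sense();o,R=turner(s);t=o+R@[.04,0,0]
rows([(t+[0,-.0005,.006],0,2),(t+[0,-.0015,.028],-4,3),(t-.131*N+[0,0,.028],-4,10)])
E
```

```text
t 28.6 tip [0.5597 0.2629 0.0287] pitch 2.91 roll 0.06 [ 0.3  1.2 -1.5] [-0.628  0.012 -0.039]
blue 516 ctr [0.558  0.2347 0.0408] size [0.074 0.071 0.009] slope xy deg [-0.  -2.8]
pitch 1 d [ 2.2 -0.1  0.5] r [ 0.  -1.4 -0.1]
pitch 0 d [ 2.1 -0.   0.6] r [-0.  -1.5  0. ]
pitch -1 d [ 0.  -0.  -3.6] r [-0.  -1.3  0. ]
pitch -3 d [-0.1 -0.  -3.6] r [-0.  -1.3  0. ]
pitch -4 d [-0.3 -0.  -3.5] r [-0.  -1.3  0. ]
pitch -4 d [11.3 -0.  -6.3] r [0. 0. 0.]
pitch -4 d [11.3 -0.  -6.3] r [0. 0. 0.]
pitch -4 d [11.3 -0.  -6.3] r [0. 0. 0.]
pitch -4 d [11.3 -0.  -6.3] r [0. 0. 0.]
pitch -4 d [11.3 -0.  -6.3] r [0. 0. 0.]
pitch -4 d [11.3 -0.  -6.3] r [0. 0. 0.]
pitch -4 d [11.3 -0.  -6.3] r [0. 0. 0.]
pitch -4 d [11.3 -0.  -6.3] r [0. 0. 0.]
pitch -4 d [11.3 -0.  -6.3] r [0. 0. 0.]
pitch -4 d [11.3 -0.  -6.3] r [0. 0. 0.]
```

Same lift and carry as for the first coaster.

play_rows --steps '[{"dx":2.2,"dy":0,"dz":0.5,"ax":0,"ay":-1.5,"az":0,"claw":5},{"dx":2.1,"dy":0,"dz":0.6,"ax":0,"ay":-1.5,"az":0,"claw":5},{"dx":0,"dy":0,"dz":-3.6,"ax":0,"ay":-1.3,"az":0,"claw":5},{"dx":-0.1,"dy":0,"dz":-3.6,"ax":0,"ay":-1.3,"az":0,"claw":5},{"dx":-0.3,"dy":0,"dz":-3.5,"ax":0,"ay":-1.3,"az":0,"claw":5},{"dx":0,"dy":0,"dz":0,"ax":0,"ay":0,"az":0,"claw":5},{"dx":4,"dy":0,"dz":-2.2,"ax":0,"ay":0,"az":0,"claw":5},{"dx":8,"dy":0,"dz":-4.5,"ax":0,"ay":0,"az":0,"claw":5},{"dx":11.5,"dy":0,"dz":-6.4,"ax":0,"ay":0,"az":0,"claw":5},{"dx":11.5,"dy":0,"dz":-6.4,"ax":0,"ay":0,"az":0,"claw":5},{"dx":11.5,"dy":0,"dz":-6.4,"ax":0,"ay":0,"az":0,"claw":5},{"dx":11.5,"dy":0,"dz":-6.4,"ax":0,"ay":0,"az":0,"claw":5},{"dx":11.5,"dy":0,"dz":-6.4,"ax":0,"ay":0,"az":0,"claw":5},{"dx":11.5,"dy":0,"dz":-6.4,"ax":0,"ay":0,"az":0,"claw":5},{"dx":11.5,"dy":0,"dz":-6.4,"ax":0,"ay":0,"az":0,"claw":5},{"dx":11.5,"dy":0,"dz":-6.4,"ax":0,"ay":0,"az":0,"claw":5},{"dx":7,"dy":0,"dz":-3.9,"ax":0,"ay":0,"az":0,"claw":5},{"dx":4,"dy":0,"dz":-2.2,"ax":0,"ay":0,"az":0,"claw":5},{"dx":0,"dy":0,"dz":0,"ax":0,"ay":0,"az":0,"claw":5}]'

```text
time_s: 30.55
tcp_pos: [0.5405, -0.0477, 0.1005]
ee_rot: [[-0.055, -0.998, 0.034], [-0.873, 0.064, 0.483], [-0.484, -0.003, -0.875]]
wrist_force: [0.6, -0.0, -3.2]
gripper_width: 0.18
gripper_force: 30.0
```

```bash
python3 st.py;python3 look.py s14; python3 - <<'E'
from plan import *
s=sense();o,R=turner(s);t=o+R@[.04,0,0]; t=t+[0,.002,0]
z=lambda h:np.array([t[0],t[1],h])
rows([(z(.037),4,4),(z(.0305),10,2),(z(.031),30,5)])
E
```

```text
t 30.55 tip [0.5515 0.1287 0.057 ] pitch -3.97 roll 0.03 [ 0.6 -0.  -3.2] [-1.501  0.085  0.051]
blue 385 ctr [0.5496 0.1005 0.0647] size [0.071 0.07  0.008] slope xy deg [0.3 3.5]
pitch -2 d [-2.4 -0.1  0.1] r [ 0.   2.  -0.1]
pitch 0 d [-2.6  0.   0.1] r [ 0.  2. -0.]
pitch 2 d [-2.7  0.   0.2] r [ 0.  2. -0.]
pitch 4 d [-2.9  0.   0.2] r [ 0.  2. -0.]
pitch 7 d [-5.5 -0.  -3.8] r [ 0.  3. -0.]
pitch 10 d [-5.7 -0.  -3.7] r [ 0.  3. -0.]
pitch 14 d [-9.  -0.  -9.1] r [ 0.  4. -0.]
pitch 18 d [-9.  -0.  -9.1] r [ 0.  4. -0.]
pitch 22 d [-9.  -0.  -9.1] r [ 0.  4. -0.]
pitch 26 d [-9.  -0.  -9.1] r [ 0.  4. -0.]
pitch 30 d [-9.  -0.  -9.1] r [ 0.  4. -0.]
```

play_rows --steps '[{"dx":-2.4,"dy":0,"dz":0.1,"ax":0,"ay":2,"az":0,"claw":5},{"dx":-2.6,"dy":0,"dz":0.1,"ax":0,"ay":2,"az":0,"claw":5},{"dx":-2.7,"dy":0,"dz":0.2,"ax":0,"ay":2,"az":0,"claw":5},{"dx":-2.9,"dy":0,"dz":0.2,"ax":0,"ay":2,"az":0,"claw":5},{"dx":-5.5,"dy":0,"dz":-3.8,"ax":0,"ay":3,"az":0,"claw":5},{"dx":-5.7,"dy":0,"dz":-3.7,"ax":0,"ay":3,"az":0,"claw":5},{"dx":-9,"dy":0,"dz":-9.2,"ax":0,"ay":4,"az":0,"claw":5},{"dx":-9,"dy":0,"dz":-9.2,"ax":0,"ay":4,"az":0,"claw":5},{"dx":-9,"dy":0,"dz":-9.1,"ax":0,"ay":4,"az":0,"claw":5},{"dx":-9,"dy":0,"dz":-9.1,"ax":0,"ay":4,"az":0,"claw":5},{"dx":-9,"dy":0,"dz":-9.1,"ax":0,"ay":4,"az":0,"claw":5},{"dx":0,"dy":0,"dz":0,"ax":0,"ay":0,"az":0,"claw":5}]'

```text
time_s: 31.8
tcp_pos: [0.544, 0.0122, 0.1669]
ee_rot: [[-0.059, -0.998, -0.0], [-0.994, 0.059, -0.088], [0.088, -0.005, -0.996]]
wrist_force: [-0.1, -0.5, -2.9]
gripper_width: 0.175
gripper_force: 30.0
```

```bash
python3 st.py;python3 look.py s15; python3 - <<'E'
from plan import *
s=sense();o,R=turner(s);t=o+R@[.04,0,0]
rows([((t[0],t[1],.033),70,8),((t[0],t[1]+.0115,.042),106,8)])
E
```

```text
t 31.8 tip [0.5513 0.1341 0.032 ] pitch 30.09 roll -0.01 [-0.1 -0.5 -2.9] [ 0.207 -0.062 -0.017]
blue 531 ctr [0.5498 0.1178 0.0519] size [0.072 0.063 0.039] slope xy deg [ -1.4 -29.4]
pitch 35 d [-11.4   0.2 -11.5] r [ 0.1  5.  -0. ]
pitch 40 d [-11.2  -0.1 -11.4] r [ 0.  5. -0.]
pitch 45 d [-11.2  -0.1 -11.4] r [ 0.  5. -0.]
pitch 50 d [-11.2  -0.1 -11.4] r [ 0.  5. -0.]
pitch 55 d [-11.2  -0.1 -11.4] r [ 0.  5. -0.]
pitch 60 d [-11.2  -0.1 -11.3] r [ 0.  5. -0.]
pitch 65 d [-11.2  -0.1 -11.3] r [ 0.  5. -0.]
pitch 70 d [-11.2  -0.1 -11.3] r [ 0.  5. -0.]
pitch 74 d [-10.3   0.  -11.9] r [ 0.   4.5 -0. ]
pitch 79 d [-10.2   0.  -11.9] r [ 0.   4.5 -0. ]
pitch 84 d [-10.    0.  -11.9] r [ 0.   4.5 -0. ]
pitch 88 d [ -9.9   0.  -11.9] r [ 0.   4.5 -0. ]
pitch 92 d [ -9.8   0.  -11.9] r [ 0.   4.5 -0. ]
pitch 97 d [ -9.6   0.  -11.9] r [ 0.   4.5 -0. ]
pitch 102 d [ -9.5   0.  -11.8] r [ 0.   4.5 -0. ]
pitch 106 d [ -9.4   0.  -11.8] r [ 0.   4.5 -0. ]
```

play_rows --steps '[{"dx":-11.4,"dy":0,"dz":-11.4,"ax":0,"ay":5,"az":0,"claw":5},{"dx":-11.4,"dy":0,"dz":-11.4,"ax":0,"ay":5,"az":0,"claw":5},{"dx":-11.3,"dy":0,"dz":-11.4,"ax":0,"ay":5,"az":0,"claw":5},{"dx":-11.3,"dy":0,"dz":-11.4,"ax":0,"ay":5,"az":0,"claw":5},{"dx":-11.3,"dy":0,"dz":-11.4,"ax":0,"ay":5,"az":0,"claw":5},{"dx":-11.3,"dy":0,"dz":-11.4,"ax":0,"ay":5,"az":0,"claw":5},{"dx":-11.3,"dy":0,"dz":-11.4,"ax":0,"ay":5,"az":0,"claw":5},{"dx":-11.3,"dy":0,"dz":-11.4,"ax":0,"ay":5,"az":0,"claw":5},{"dx":-10.3,"dy":0,"dz":-11.9,"ax":0,"ay":4.5,"az":0,"claw":5},{"dx":-10.2,"dy":0,"dz":-11.9,"ax":0,"ay":4.5,"az":0,"claw":5},{"dx":-10,"dy":0,"dz":-11.9,"ax":0,"ay":4.5,"az":0,"claw":5},{"dx":-9.9,"dy":0,"dz":-11.9,"ax":0,"ay":4.5,"az":0,"claw":5},{"dx":-9.8,"dy":0,"dz":-11.9,"ax":0,"ay":4.5,"az":0,"claw":5},{"dx":-9.6,"dy":0,"dz":-11.9,"ax":0,"ay":4.5,"az":0,"claw":5},{"dx":-9.5,"dy":0,"dz":-11.8,"ax":0,"ay":4.5,"az":0,"claw":5},{"dx":-9.4,"dy":0,"dz":-11.8,"ax":0,"ay":4.5,"az":0,"claw":5},{"dx":0,"dy":0,"dz":0,"ax":0,"ay":0,"az":0,"claw":5}]'

```text
time_s: 33.55
tcp_pos: [0.5585, 0.2456, 0.19]
ee_rot: [[-0.008, -0.998, -0.064], [-0.148, 0.064, -0.987], [0.989, 0.002, -0.148]]
wrist_force: [-0.0, 0.5, 0.6]
gripper_width: 0.18
gripper_force: 30.0
```

play_rows --steps '[{"dx":20,"dy":0,"dz":-1,"ax":0,"ay":0,"az":0,"claw":5},{"dx":36,"dy":0,"dz":2,"ax":0,"ay":0,"az":0,"claw":5},{"dx":36,"dy":0,"dz":30,"ax":0,"ay":0,"az":0,"claw":5},{"dx":0,"dy":0,"dz":45,"ax":0,"ay":-5,"az":0,"claw":5},{"dx":0,"dy":0,"dz":45,"ax":0,"ay":-8,"az":0,"claw":5},{"dx":0,"dy":0,"dz":45,"ax":0,"ay":-8,"az":0,"claw":5},{"dx":0,"dy":0,"dz":30,"ax":0,"ay":-8,"az":0,"claw":5},{"dx":0,"dy":0,"dz":0,"ax":0,"ay":-8,"az":0,"claw":5}]'

```text
time_s: 34.35
tcp_pos: [0.5431, 0.04, 0.23]
ee_rot: [[-0.052, -0.998, -0.046], [-0.723, 0.069, -0.688], [0.689, -0.002, -0.724]]
wrist_force: [1.2, 0.4, -1.9]
gripper_width: 0.183
gripper_force: 30.0
```

```bash
python3 st.py; python3 look2.py s16
```

```text
t 34.35 tip [0.5437 0.0515 0.0484] pitch 68.63 roll 0.06 [ 1.2  0.4 -1.9] [ 1.966 -0.174 -0.057]
scene 498 ctr [0.554  0.1994 0.0377] size [0.074 0.074 0.008] bgr [128. 136. 141.]
scene 568 ctr [0.6747 0.1897 0.0381] size [0.072 0.075 0.007] bgr [125. 133. 139.]
top 644 ctr [0.5521 0.1997 0.0381] size [0.072 0.073 0.008] bgr [132. 135. 138.]
```

Both coasters are now white side up and flat. I bring the turner level and back above its rest.

play_rows --steps '[{"dx":20.7,"dy":0,"dz":-21.7,"ax":0,"ay":0,"az":0,"claw":5},{"dx":0,"dy":0,"dz":0,"ax":0,"ay":-8.2,"az":0,"claw":5},{"dx":0,"dy":0,"dz":0,"ax":0,"ay":-8.2,"az":0,"claw":5},{"dx":0,"dy":0,"dz":0,"ax":0,"ay":-8.2,"az":0,"claw":5},{"dx":0,"dy":0,"dz":0,"ax":0,"ay":-8.2,"az":0,"claw":5},{"dx":0,"dy":0,"dz":0,"ax":0,"ay":-8.2,"az":0,"claw":5},{"dx":0,"dy":0,"dz":0,"ax":0,"ay":-8.2,"az":0,"claw":5},{"dx":0,"dy":0,"dz":0,"ax":0,"ay":-8.2,"az":0,"claw":5},{"dx":0,"dy":0,"dz":0,"ax":0,"ay":-8.2,"az":0,"claw":5},{"dx":0,"dy":0,"dz":0,"ax":0,"ay":0,"az":0,"claw":5}]'

```text
time_s: 35.45
tcp_pos: [0.5455, 0.0419, 0.2598]
ee_rot: [[-0.063, -0.998, 0.028], [-0.927, 0.069, 0.368], [-0.369, -0.002, -0.929]]
wrist_force: [-0.4, -1.0, -2.1]
gripper_width: 0.18
gripper_force: 30.0
```

```bash
python3 st.py; python3 - <<'E'
from plan import *
g=np.load('grip.npz'); print(g['p']); go(g['p']+[0,0,.10],g['R'])
E
```

```text
t 35.45 tip [0.5568 0.2113 0.194 ] pitch 3.36 roll 0.1 [-0.4 -1.  -2.1] [-1.222 -0.041 -0.021]
[ 0.46784544 -0.33080099  0.05566193]
t 35.5 shift [389.   52.1 -42.5] 395.0 rot [ -4.3   -3.38 -10.22] F [-0.4 -1.  -2.1]
```

play_rows --steps '[{"dx":22,"dy":3,"dz":-2.5,"ax":0,"ay":0,"az":0,"claw":5},{"dx":43,"dy":5.8,"dz":-4.7,"ax":0,"ay":0,"az":0,"claw":5},{"dx":43,"dy":5.8,"dz":-4.7,"ax":0,"ay":0,"az":0,"claw":5},{"dx":43,"dy":5.8,"dz":-4.7,"ax":0,"ay":0,"az":0,"claw":5},{"dx":43,"dy":5.8,"dz":-4.7,"ax":0,"ay":0,"az":0,"claw":5},{"dx":43,"dy":5.8,"dz":-4.7,"ax":0,"ay":0,"az":0,"claw":5},{"dx":43,"dy":5.8,"dz":-4.7,"ax":0,"ay":0,"az":0,"claw":5},{"dx":43,"dy":5.8,"dz":-4.7,"ax":0,"ay":0,"az":0,"claw":5},{"dx":43,"dy":5.8,"dz":-4.7,"ax":0,"ay":0,"az":0,"claw":5},{"dx":23,"dy":3,"dz":-2.5,"ax":0,"ay":0,"az":0,"claw":5},{"dx":0,"dy":0,"dz":0,"ax":-1.4,"ay":-1.1,"az":-3.4,"claw":5},{"dx":0,"dy":0,"dz":0,"ax":-1.4,"ay":-1.1,"az":-3.4,"claw":5},{"dx":0,"dy":0,"dz":0,"ax":-1.4,"ay":-1.1,"az":-3.4,"claw":5},{"dx":0,"dy":0,"dz":0,"ax":0,"ay":0,"az":0,"claw":5},{"dx":0,"dy":0,"dz":0,"ax":0,"ay":0,"az":0,"claw":5}]'

```text
time_s: 36.95
tcp_pos: [0.47, -0.328, 0.1557]
ee_rot: [[0.119, -0.992, -0.05], [-0.9, -0.129, 0.415], [-0.418, -0.004, -0.908]]
wrist_force: [-0.0, -0.0, -1.7]
gripper_width: 0.181
gripper_force: 30.0
```

```bash
python3 st.py; python3 - <<'E'
from plan import *
g=np.load('grip.npz'); s=sense(); go(g['p']+[0,0,.02],g['R'],s)
o,RT_=turner(s); print('turner',o)
c=snap('scene','s17'); X=cloud(c).reshape(-1,3); t=snap('top','s17t'); Y=cloud(t).reshape(-1,3)
# blade plane from top/scene depth: points expressed in turner frame
for nm,Z in (('scene',X),('top',Y)):
    L=(Z-o)@RT_
    m=(abs(L[:,0])<.036)&(abs(L[:,1])<.03)&(abs(L[:,2])<.012)
    A=np.c_[L[m,:2],np.ones(m.sum())]; print(nm,m.sum(),np.linalg.lstsq(A,L[m,2],rcond=None)[0].round(4))
    m=(abs(L[:,0])<.06)&(abs(L[:,1])<.05)&(abs(L[:,2])<.008); print(np.percentile(L[m],[1,99],axis=0).round(4))
E
```

```text
t 36.95 tip [ 0.4474 -0.1565  0.0993] pitch 0.26 roll -0.01 [-0.  -0.  -1.7] [-1.087 -0.186  0.04 ]
t 37.0 shift [35.8  2.8 71.7] 80.0 rot [ 0.1  -0.26  0.24] F [-0.  -0.  -1.7]
turner [ 0.45262341 -0.19611348  0.09946287]
scene 220 [-0.0246 -0.0029 -0.0001]
[[-0.0412 -0.0348 -0.0035]
 [ 0.0386  0.0322  0.005 ]]
top 718 [-0.0111 -0.0042 -0.0005]
[[-0.039  -0.0331 -0.0044]
 [ 0.0398  0.0317  0.005 ]]
```

play_rows --steps '[{"dx":12,"dy":2.8,"dz":24,"ax":0,"ay":-0.3,"az":0.2,"claw":5},{"dx":12,"dy":0,"dz":24,"ax":0,"ay":0,"az":0,"claw":5},{"dx":11.8,"dy":0,"dz":23.7,"ax":0,"ay":0,"az":0,"claw":5},{"dx":4.2,"dy":0,"dz":9,"ax":0,"ay":0,"az":0,"claw":5},{"dx":2.1,"dy":0,"dz":4.5,"ax":0,"ay":0,"az":0,"claw":5},{"dx":0.8,"dy":0,"dz":1.8,"ax":0,"ay":0,"az":0,"claw":5},{"dx":0,"dy":0,"dz":0,"ax":0,"ay":0,"az":0,"claw":5},{"dx":0,"dy":0,"dz":0,"ax":0,"ay":0,"az":0,"claw":5}]'

```text
time_s: 37.85
tcp_pos: [0.4684, -0.3312, 0.0599]
ee_rot: [[0.116, -0.992, -0.047], [-0.899, -0.125, 0.42], [-0.423, -0.006, -0.906]]
wrist_force: [0.2, 0.3, -1.8]
gripper_width: 0.177
gripper_force: 30.0
```

```bash
python3 st.py; python3 - <<'E'
from plan import *
g=np.load('grip.npz'); go(g['p'],g['R'])
E
```

```text
t 37.85 tip [ 0.4464 -0.1593  0.0044] pitch -0.02 roll -0.12 [ 0.2  0.3 -1.8] [-1.125 -0.164 -0.015]
t 37.9 shift [1.4 0.5 4.1] 4.0 rot [-0.08  0.02  0.11] F [ 0.2  0.3 -1.8]
```

play_rows --steps '[{"dx":0.6,"dy":0.5,"dz":1.4,"ax":0,"ay":0,"az":0,"claw":5},{"dx":0.4,"dy":0,"dz":1,"ax":0,"ay":0,"az":0,"claw":5},{"dx":0.3,"dy":0,"dz":0.8,"ax":0,"ay":0,"az":0,"claw":5},{"dx":0,"dy":0,"dz":0,"ax":0,"ay":0,"az":0,"claw":5},{"dx":0,"dy":0,"dz":0,"ax":0,"ay":0,"az":0,"claw":5}]'

```text
time_s: 38.35
tcp_pos: [0.4674, -0.3309, 0.0557]
ee_rot: [[0.116, -0.992, -0.049], [-0.898, -0.125, 0.421], [-0.424, -0.005, -0.906]]
wrist_force: [0.5, -0.0, 1.2]
gripper_width: 0.182
gripper_force: 30.0
```

```bash
python3 st.py
```

```text
t 38.35 tip [ 4.454e-01 -1.589e-01  4.000e-04] pitch -0.1 roll -0.05 [ 0.5 -0.   1.2] [-0.75  -0.096 -0.007]
```

play_rows --steps '[{"dx":0.3,"dy":0,"dz":0.6,"ax":0,"ay":0,"az":0,"claw":5},{"dx":0,"dy":0,"dz":0,"ax":0,"ay":0,"az":0,"claw":5},{"dx":0,"dy":0,"dz":0,"ax":0,"ay":0,"az":0,"claw":5}]'

```text
time_s: 38.65
tcp_pos: [0.4674, -0.3309, 0.0556]
ee_rot: [[0.116, -0.992, -0.049], [-0.898, -0.126, 0.421], [-0.424, -0.005, -0.906]]
wrist_force: [-0.5, 0.2, 4.5]
gripper_width: 0.179
gripper_force: 30.0
```

```bash
python3 st.py
```

```text
t 38.65 tip [ 4.453e-01 -1.589e-01  3.000e-04] pitch -0.1 roll -0.05 [-0.5  0.2  4.5] [-0.112  0.15  -0.016]
```

The turner is seated, so I release it and retract.

play_rows --steps '[{"dx":0,"dy":0,"dz":0,"ax":0,"ay":0,"az":0,"claw":22},{"dx":0,"dy":0,"dz":0,"ax":0,"ay":0,"az":0,"claw":30},{"dx":0,"dy":0,"dz":0,"ax":0,"ay":0,"az":0,"claw":50},{"dx":0,"dy":0,"dz":0,"ax":0,"ay":0,"az":0,"claw":50},{"dx":0,"dy":0,"dz":0,"ax":0,"ay":0,"az":0,"claw":50},{"dx":0,"dy":0,"dz":0,"ax":0,"ay":0,"az":0,"claw":50},{"dx":-6,"dy":0,"dz":-14,"ax":0,"ay":0,"az":0,"claw":50},{"dx":-19,"dy":0,"dz":-41,"ax":0,"ay":0,"az":0,"claw":50},{"dx":-19,"dy":0,"dz":-41,"ax":0,"ay":0,"az":0,"claw":50},{"dx":-19,"dy":0,"dz":-41,"ax":0,"ay":0,"az":0,"claw":50},{"dx":-19,"dy":0,"dz":-41,"ax":0,"ay":0,"az":0,"claw":50},{"dx":0,"dy":0,"dz":0,"ax":0,"ay":8,"az":0,"claw":50},{"dx":0,"dy":0,"dz":0,"ax":0,"ay":8,"az":0,"claw":50},{"dx":0,"dy":0,"dz":0,"ax":0,"ay":8,"az":0,"claw":50},{"dx":0,"dy":0,"dz":0,"ax":0,"ay":1,"az":0,"claw":50},{"dx":0,"dy":0,"dz":0,"ax":0,"ay":0,"az":0,"claw":50}]'

```text
time_s: 40.25
tcp_pos: [0.4664, -0.3312, 0.2519]
ee_rot: [[0.127, -0.992, 0.005], [-0.992, -0.127, 0.003], [-0.002, -0.006, -1.0]]
wrist_force: [0.1, 0.4, 0.4]
gripper_width: 0.571
gripper_force: 0.0
```

```bash
python3 look2.py s18; python3 - <<'E'
from plan import *
t=dict(np.load('pics/s18t.npz')); c=dict(np.load('pics/s18.npz'))
a=cv2.resize(t['frame'][180:270,395:530],None,fx=5,fy=5,interpolation=cv2.INTER_CUBIC)
b=cv2.resize(c['frame'][120:200,200:310],None,fx=5,fy=5,interpolation=cv2.INTER_CUBIC)
W=max(a.shape[1],b.shape[1]); 
cv2.imwrite('pics/comb.png',cv2.resize(np.vstack([cv2.copyMakeBorder(x,0,0,0,W-x.shape[1],cv2.BORDER_CONSTANT) for x in (a,b)]),None,fx=.7,fy=.7))
X=cloud(t).reshape(-1,3)
m=(abs(X[:,0]-.45)<.03)&(abs(X[:,1]+.198)<.03)&(X[:,2]<.02); P=X[m]; print('blade z fit',np.linalg.lstsq(np.c_[P[:,:2]-[.45,-.198],np.ones(len(P))],P[:,2],rcond=None)[0].round(4))
s=sense(); print(s['tcp_pos'],s['joints'].round(1)); go([.47,.32,.25],Rt(-3.5),s)
E
```

```text
scene 496 ctr [0.5543 0.1999 0.0378] size [0.075 0.075 0.008] bgr [174. 179. 180.]
scene 566 ctr [0.6738 0.1903 0.0379] size [0.072 0.075 0.007] bgr [176. 180. 182.]
top 612 ctr [0.6721 0.1898 0.0379] size [0.073 0.074 0.008] bgr [162. 158. 158.]
top 665 ctr [0.5524 0.1997 0.0378] size [0.074 0.074 0.008] bgr [162. 158. 158.]
blade z fit [ 0.0059 -0.0055  0.0004]
[ 0.46711659 -0.33261152  0.25134552] [-19.4  16.4  -5.6  -0.3 -67.8  26.7]
t 40.4 shift [-647.2  -84.2    3.5] 653.0 rot [ -0.39  -0.11 -79.34] F [1.2 0.4 0.5]
```

View pics/comb.png

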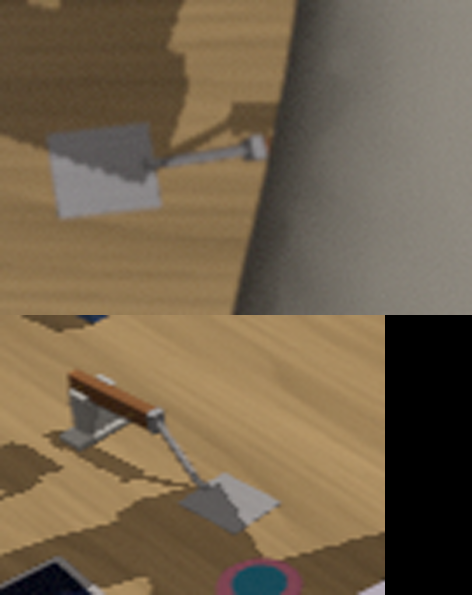

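The composite shows the turner at rest: handle in the white rest at (110,400) and blade flat on the desk at (230,500) and (105,170). Last comes the lamp slide.

play_rows --steps '[{"dx":-45,"dy":-8.7,"dz":0,"ax":0,"ay":0,"az":0,"claw":50},{"dx":-45,"dy":-8.7,"dz":0,"ax":0,"ay":0,"az":0,"claw":50},{"dx":-45,"dy":-8.7,"dz":0,"ax":0,"ay":0,"az":0,"claw":50},{"dx":-45,"dy":-8.7,"dz":0,"ax":0,"ay":0,"az":0,"claw":50},{"dx":-45,"dy":-8.7,"dz":0,"ax":0,"ay":0,"az":0,"claw":50},{"dx":-45,"dy":-8.7,"dz":0,"ax":0,"ay":0,"az":0,"claw":50},{"dx":-45,"dy":-8.7,"dz":0,"ax":0,"ay":0,"az":0,"claw":50},{"dx":-45,"dy":-8.7,"dz":0,"ax":0,"ay":0,"az":0,"claw":50},{"dx":-45,"dy":-8.7,"dz":0,"ax":0,"ay":0,"az":0,"claw":50},{"dx":-45,"dy":-8.7,"dz":0,"ax":0,"ay":0,"az":0,"claw":50},{"dx":-45,"dy":-8.7,"dz":0,"ax":0,"ay":0,"az":0,"claw":50},{"dx":-45,"dy":-8.7,"dz":0,"ax":0,"ay":0,"az":0,"claw":50},{"dx":-45,"dy":-8.7,"dz":0,"ax":0,"ay":0,"az":0,"claw":50},{"dx":-45,"dy":-8.7,"dz":0,"ax":0,"ay":0,"az":0,"claw":50}]'

```text
time_s: 41.75
tcp_pos: [0.5098, 0.31, 0.2523]
ee_rot: [[0.123, -0.992, 0.004], [-0.992, -0.123, 0.003], [-0.003, -0.004, -1.0]]
wrist_force: [1.1, 0.2, 0.6]
gripper_width: 0.573
gripper_force: 0.0
```

play_rows --steps '[{"dx":0,"dy":0,"dz":0,"ax":0,"ay":0,"az":-8,"claw":50},{"dx":0,"dy":0,"dz":0,"ax":0,"ay":0,"az":-8,"claw":50},{"dx":0,"dy":0,"dz":0,"ax":0,"ay":0,"az":-8,"claw":50},{"dx":0,"dy":0,"dz":0,"ax":0,"ay":0,"az":-8,"claw":50},{"dx":0,"dy":0,"dz":0,"ax":0,"ay":0,"az":-8,"claw":50},{"dx":0,"dy":0,"dz":0,"ax":0,"ay":0,"az":-8,"claw":50},{"dx":0,"dy":0,"dz":0,"ax":0,"ay":0,"az":-8,"claw":50},{"dx":0,"dy":0,"dz":0,"ax":0,"ay":0,"az":-8,"claw":50},{"dx":0,"dy":0,"dz":0,"ax":0,"ay":0,"az":-8,"claw":50},{"dx":0,"dy":0,"dz":0,"ax":0,"ay":0,"az":-7.3,"claw":50},{"dx":0,"dy":0,"dz":0,"ax":0,"ay":0,"az":0,"claw":50}]'

```text
time_s: 42.85
tcp_pos: [0.5098, 0.308, 0.2522]
ee_rot: [[0.998, -0.063, 0.003], [-0.063, -0.998, 0.003], [0.003, -0.003, -1.0]]
wrist_force: [0.2, 0.0, 0.8]
gripper_width: 0.572
gripper_force: 0.0
```

```bash
python3 - <<'E'
from plan import *
go([.508,.3076,.0647],Rt(-3.5))
E
```

```text
t 42.9 shift [ -2.4   1.1 187.4] 187.0 rot [-0.18 -0.19 -0.14] F [0.2 0.  0.8]
```

play_rows --steps '[{"dx":-2.4,"dy":1.1,"dz":40,"ax":-0.2,"ay":-0.2,"az":0,"claw":50},{"dx":0,"dy":0,"dz":45,"ax":0,"ay":0,"az":0,"claw":50},{"dx":0,"dy":0,"dz":45,"ax":0,"ay":0,"az":0,"claw":50},{"dx":0,"dy":0,"dz":35,"ax":0,"ay":0,"az":0,"claw":50},{"dx":0,"dy":0,"dz":15,"ax":0,"ay":0,"az":0,"claw":50},{"dx":0,"dy":0,"dz":7,"ax":0,"ay":0,"az":0,"claw":50},{"dx":0,"dy":0,"dz":0,"ax":0,"ay":0,"az":0,"claw":5},{"dx":0,"dy":0,"dz":0,"ax":0,"ay":0,"az":0,"claw":5},{"dx":0,"dy":0,"dz":0,"ax":0,"ay":0,"az":0,"claw":5},{"dx":0,"dy":0,"dz":0,"ax":0,"ay":0,"az":0,"claw":5},{"dx":0,"dy":0,"dz":0,"ax":0,"ay":0,"az":0,"claw":5},{"dx":0,"dy":0,"dz":0,"ax":0,"ay":0,"az":0,"claw":5},{"dx":0,"dy":0,"dz":0,"ax":0,"ay":0,"az":0,"claw":5}]'

```text
time_s: 44.15
tcp_pos: [0.5065, 0.3076, 0.0661]
ee_rot: [[0.998, -0.061, 0.002], [-0.061, -0.998, 0.0], [0.002, -0.0, -1.0]]
wrist_force: [-1.3, 0.3, 1.6]
gripper_width: 0.155
gripper_force: 30.0
```

play_rows --steps '[{"dx":10,"dy":0,"dz":0,"ax":0,"ay":0,"az":0,"claw":5},{"dx":10,"dy":0,"dz":0,"ax":0,"ay":0,"az":0,"claw":5},{"dx":10,"dy":0,"dz":0,"ax":0,"ay":0,"az":0,"claw":5},{"dx":10,"dy":0,"dz":0,"ax":0,"ay":0,"az":0,"claw":5},{"dx":10,"dy":0,"dz":0,"ax":0,"ay":0,"az":0,"claw":5},{"dx":10,"dy":0,"dz":0,"ax":0,"ay":0,"az":0,"claw":5},{"dx":10,"dy":0,"dz":0,"ax":0,"ay":0,"az":0,"claw":5},{"dx":5,"dy":0,"dz":0,"ax":0,"ay":0,"az":0,"claw":5},{"dx":0,"dy":0,"dz":0,"ax":0,"ay":0,"az":0,"claw":5}]'

```text
time_s: 45.05
tcp_pos: [0.5838, 0.3027, 0.0661]
ee_rot: [[0.998, -0.062, 0.004], [-0.062, -0.998, 0.001], [0.004, -0.001, -1.0]]
wrist_force: [1.8, 0.6, 4.5]
gripper_width: 0.154
gripper_force: 30.0
```

play_rows --steps '[{"dx":2,"dy":0,"dz":0,"ax":0,"ay":0,"az":0,"claw":5},{"dx":2,"dy":0,"dz":0,"ax":0,"ay":0,"az":0,"claw":5},{"dx":2,"dy":0,"dz":0,"ax":0,"ay":0,"az":0,"claw":5},{"dx":0,"dy":0,"dz":0,"ax":0,"ay":0,"az":0,"claw":5},{"dx":0,"dy":0,"dz":0,"ax":0,"ay":0,"az":0,"claw":5}]'

```text
time_s: 45.55
tcp_pos: [0.5865, 0.3025, 0.0661]
ee_rot: [[0.998, -0.061, -0.001], [-0.061, -0.998, -0.001], [-0.001, 0.001, -1.0]]
wrist_force: [-5.7, 2.6, 8.2]
gripper_width: 0.159
gripper_force: 30.0
```

play_rows --steps '[{"dx":2,"dy":0,"dz":0,"ax":0,"ay":0,"az":0,"claw":5},{"dx":1,"dy":0,"dz":0,"ax":0,"ay":0,"az":0,"claw":5},{"dx":0,"dy":0,"dz":0,"ax":0,"ay":0,"az":0,"claw":5}]'

```text
time_s: 45.85
tcp_pos: [0.5867, 0.3025, 0.0661]
ee_rot: [[0.998, -0.061, -0.006], [-0.061, -0.998, -0.002], [-0.006, 0.002, -1.0]]
wrist_force: [-14.1, 4.8, 12.4]
gripper_width: 0.156
gripper_force: 30.0
```

play_rows --steps '[{"dx":-2,"dy":0,"dz":0,"ax":0,"ay":0,"az":0,"claw":50},{"dx":0,"dy":0,"dz":0,"ax":0,"ay":0,"az":0,"claw":50},{"dx":0,"dy":0,"dz":0,"ax":0,"ay":0,"az":0,"claw":50},{"dx":0,"dy":0,"dz":0,"ax":0,"ay":0,"az":0,"claw":50},{"dx":0,"dy":0,"dz":-30,"ax":0,"ay":0,"az":0,"claw":50},{"dx":0,"dy":0,"dz":-45,"ax":0,"ay":0,"az":0,"claw":50},{"dx":0,"dy":0,"dz":-45,"ax":0,"ay":0,"az":0,"claw":50},{"dx":-20,"dy":0,"dz":-45,"ax":0,"ay":0,"az":0,"claw":50},{"dx":-40,"dy":-20,"dz":-20,"ax":0,"ay":0,"az":0,"claw":50},{"dx":0,"dy":-20,"dz":0,"ax":0,"ay":0,"az":0,"claw":50},{"dx":0,"dy":0,"dz":0,"ax":0,"ay":0,"az":0,"claw":50}]'

```text
time_s: 46.95
tcp_pos: [0.5303, 0.3478, 0.2514]
ee_rot: [[0.998, -0.059, 0.002], [-0.059, -0.998, 0.001], [0.002, -0.002, -1.0]]
wrist_force: [0.7, 0.4, -0.2]
gripper_width: 0.575
gripper_force: 0.0
```

```bash
python3 look2.py s19; python3 - <<'E'
from h import *
w=snap('wrist','w9'); X=cloud(w,225)
hsv=cv2.cvtColor(w['frame'],cv2.COLOR_BGR2HSV)
for nm,lo,hi,zl,zh in (('slide',(5,150,120),(20,255,255),.06,.08),('vio',(120,100,80),(145,255,255),.03,.055)):
    P=X[cv2.inRange(hsv,lo,hi)>0]; P=P[(P[:,2]>zl)&(P[:,2]<zh)]; print(nm,len(P),len(P) and (P.min(0).round(4),P.max(0).round(4)))
t=dict(np.load('pics/s19t.npz'));cv2.imwrite('pics/fin.png',t['frame'])
E
```

```text
scene 490 ctr [0.5129 0.2309 0.0377] size [0.074 0.075 0.008] bgr [172. 177. 180.]
scene 564 ctr [0.674  0.1899 0.0379] size [0.073 0.074 0.008] bgr [154. 161. 165.]
top 616 ctr [0.673  0.1896 0.038 ] size [0.075 0.074 0.008] bgr [144. 145. 147.]
top 666 ctr [0.5099 0.2318 0.0382] size [0.074 0.075 0.008] bgr [162. 159. 159.]
slide 218 (array([0.5745, 0.2963, 0.0691]), array([0.5993, 0.3093, 0.0758]))
vio 166 (array([0.6096, 0.2933, 0.0426]), array([0.6238, 0.308 , 0.0465]))
```

View pics/fin.png

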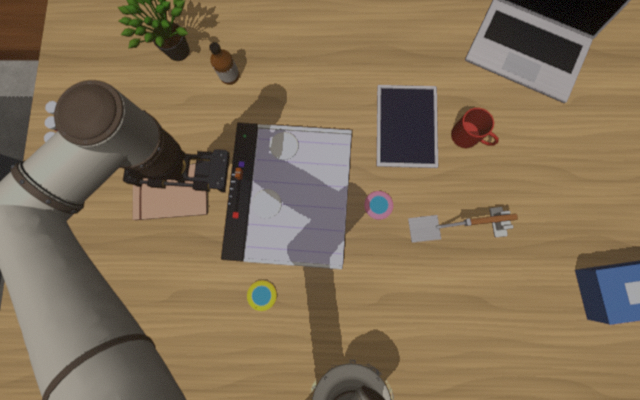

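The final top view shows two white-backed coasters flat on the mat at (284,146) and (265,205). The second was knocked aside but is still flat and white side up. The turner is in its rest at (425,229)-(500,220), and the slide is at the violet stop at (239,173).

```bash
python3 -c "
from station import *
print(finish_job())"
```

```text
the job is handed in; nothing more can be done
None
```

I turned both coasters white side up, flat on the mat, put the turner back in its rest, left the lamp at full after starting it at off, and handed the job in at about 47 s; no verdict came back.

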